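Stand the tipped dye bottles in their carrier and lock it for transport

ROBOT

A 6-joint arm with a two-finger parallel gripper is mounted at the origin on a cart in front of the work surface, level with it; the furniture and walls round the work are solid. World frame = base frame: x ahead of the robot, y to its left, z up, the work surface at z = 0. Lengths are in mm, angles in rad, forces in N, time in s.
With the tool pointing down it reaches from about 375 to 900 mm from the base axis. Payload 3.1 kg.
Tool frame: the origin (TCP) lies at the very end of the fingers, on their centre line; the grasp point (between the pads) lies 19 mm behind it (ctrl.grasp_offset is the distance from the TCP to the grasp point, in mm); z points along the fingers, y is the line along which they close (so a half turn about z gives the same grasp; the last joint's range is limited). The gripper opens to 87 mm and grips with 3 to 60 N. Pads are 19 mm wide; open, the fingers measure 117 mm over their backs; the gripper's body (75 mm by 190 mm) begins 51 mm behind the grasp point.
Start: joints at [1.163, 0.527, 1.433, -0, 1.181, -0.178], TCP at [142.324, 608.556, 222.548] pointing down, gripper open.
Joint ranges: [-3.08, 3.08], [-0.75, 2.2], [0.22, 2.44], [-1.43, 4.57], [0, 2.65], [-2.85, 2.85]. Speed limits (rad/s): [2.79, 2.79, 3.14, 3.14, 3.14, 3.14].

INTERFACE

Orientations are given as a unit quaternion [x, y, z, w].
In Python, from workcell import readout, camera, camera_info, ticket, find_in, spot_point, ctrl gives the robot as it stands.
- The arm moves only by the tool servo_tool, never from a script. Its argument "targets" is a list of rows, each an object of numbers: "tx", "ty", "tz": the shift along the tool's x, y, z scaled (see below); "rx", "ry", "rz": the turn, a rotation vector about the tool's x, y, z scaled (see below). In form: [{"tx": .., "ty": .., "tz": .., "rx": .., "ry": .., "rz": ..}, ...]. A call has 1 to 10 rows; each row shifts and turns the commanded pose from where the row before left it, along the tool's axes as they then stand; what a row does not reach is not made up. The controller multiplies each number of a shift by 75 cm and each number of a turn by 45 degrees. A row lasts 1/8 s, in which the tool goes at most 62.5 mm and 10.7 degrees, less where a joint would pass 70% of its speed; a pose out of reach is approached as far as the arm can. A call with a number of a shift or a turn outside -1 to 1 is refused whole. A call with a gripper value outside its range is refused whole. "hand" is the closure, from 0 (fully open) to 1 (shut), set as the call begins (left out, the last holds). The fingers move at their own pace and stop on an object; "grip_force" is the grip in N (left out, the last holds). Time passes only in rows, so rows that do not move let the fingers close. It gives the time, the measured TCP pose, the force, the opening and the grip force at its end, in the units of the state.
- readout.read_state(): the state, without advancing time (a new reading comes with each control period).
- camera(name): name is "scene" or "top" or "wrist"; returns the picture (420x560x3 uint8, red, green, blue); there is no depth.
- camera_info(name): a dict with "fx", "fy", "cx", "cy" (pixels), "R" (3x3) and "t" (3): a world point X has camera coordinates R X + t. Camera axes: x right, y down, z forward; pixel columns grow to the right and rows downward; lengths in mm; the calibration is good to about 2 mm. A picture is of the moment at which its call begins: read the wrist's pose just before it. camera_info takes no time and is no camera call; for the wrist camera it gives the pose at the moment of the call.
- ticket.job_done(): hands the job in; it is judged then, once.
Trained networks look in the newest picture that a camera, given by its name, has taken for a name from the list of things; names that differ only in an ending like _2 or _b are one class to them, and where a whole thing is asked for, a point or a joint stands for the part that bears it (a point fixed in the world has none). Each returns a list of dicts, best first, with "score" (0 to 1); they miss things now and then, are a little off and sometimes report something else, mostly with a low value. They report only what shows in the picture. A call takes as long as a camera call. They do not tell look-alikes from the thing itself.
- find_in(camera, thing): "xyz" ([x, y, z] in mm, in world coordinates, good to about 4 mm: the middle of the surface that is visible of it).
- spot_point(camera, thing): "xyz" ([x, y, z] in mm, in world coordinates, good to about 4 mm: a listed point, or the origin of a listed thing).
The state is a dict: "time_s": time; "q": joint angles; "qd": joint speeds; "joint_torque": joint torques, N m; "ee_pos": TCP position; "tool_rot": TCP orientation; "force": force on the tool from outside, world axes, zero at the start; "moment": the same for the moment, N m; "finger_gap": opening from 0.0 (shut) to 1.0 (fully open); "grip_force": force on a finger pad.
Only numpy, scipy, OpenCV 4.12 (cv2) and the standard library are available. Lean on these libraries where they do the work, as an engineer would, in place of code of your own. Each camera call takes 0.05 s, during which the arm holds its last target. There are 200 camera calls.

TASK

Get the dye bottle carrier ready to travel: slide the black grip of its keeper bar towards you to the open stop, then stand every bottle that lies on the bench upright in the empty bays of the lane, without knocking over the one that already stands there. When all of them stand, slide the grip back fully home so that the keeper holds the row of upright bottles against the back rail, and leave the other things on the bench where they are.

Things in the scene. Friction and masses are not known exactly. Their poses are not given: they have to be found in the camera images.
- carrier: bottle carrier, fixed; origin on the bench under the middle of the bottle line; +x away from the robot, +y left along the lane. Plywood base x -88..+48, y -220..+170 mm, its top (the lane floor) 10 mm up. Back rail: inner face x = +21 mm, top 50 mm up. End blocks: inner faces y = -150 mm (top 34 mm up) and y = +156 mm (46 mm up). The front of the lane is the movable keeper bar
- keeper (a joint): slide of the keeper, an aluminium bar along the lane's front, top 49 mm above the bench. 0 m: locked, inner face at x = -21 mm of the carrier (lane 42 mm wide); 0.030 m: open stop, nearest the robot (lane 72 mm wide). It opens straight along the carrier's -x, stays where it is left and takes 2 to 3 N
- grip (a point): middle of the black upright grip at the right end of the keeper, which moves with it: 30 mm along x, 14 mm along y, from 26 to 72 mm above the bench; the point lies 52 mm above the bench. It stands on a flat carriage whose top is 26 mm above the bench
- bay0 (a point): middle of bay 0 on the lane floor (10 mm above the bench), counted from the right; bays are 75 mm apart and each takes one bottle; thin dark lines on the floor part them. Axes as the carrier's
- bay1 (a point): middle of bay 1 on the lane floor (10 mm above the bench), counted from the right; bays are 75 mm apart and each takes one bottle; thin dark lines on the floor part them. Axes as the carrier's
- bay2 (a point): middle of bay 2 on the lane floor (10 mm above the bench), counted from the right; bays are 75 mm apart and each takes one bottle; thin dark lines on the floor part them. Axes as the carrier's
- bay3 (a point): middle of bay 3 on the lane floor (10 mm above the bench), counted from the right; bays are 75 mm apart and each takes one bottle; thin dark lines on the floor part them. Axes as the carrier's
- tipped0_mid (a point): a bottle that starts lying on the bench between the robot and the carrier: dye bottle, round body 34 mm across and 66 mm tall, 78 mm with its screw cap (cap 18 mm across), 0.07 to 0.15 kg, bottom-heavy. The point lies on its axis at mid-height, 39 mm above its underside; its z axis runs from the underside to the cap. Lying, its axis is 17 mm above the bench. One or none of the three may be absent
- tipped1_mid (a point): a bottle that starts lying on the bench between the robot and the carrier: dye bottle, round body 34 mm across and 66 mm tall, 78 mm with its screw cap (cap 18 mm across), 0.07 to 0.15 kg, bottom-heavy. The point lies on its axis at mid-height, 39 mm above its underside; its z axis runs from the underside to the cap. Lying, its axis is 17 mm above the bench. One or none of the three may be absent
- tipped2_mid (a point): a bottle that starts lying on the bench between the robot and the carrier: dye bottle, round body 34 mm across and 66 mm tall, 78 mm with its screw cap (cap 18 mm across), 0.07 to 0.15 kg, bottom-heavy. The point lies on its axis at mid-height, 39 mm above its underside; its z axis runs from the underside to the cap. Lying, its axis is 17 mm above the bench. One or none of the three may be absent
- stand0_mid (a point): a bottle that already stands in one of the bays; only one of the four stand bottles is there: dye bottle, round body 34 mm across and 66 mm tall, 78 mm with its screw cap (cap 18 mm across), 0.07 to 0.15 kg, bottom-heavy. The point lies on its axis at mid-height, 39 mm above its underside; its z axis runs from the underside to the cap
- stand1_mid (a point): a bottle that already stands in one of the bays; only one of the four stand bottles is there: dye bottle, round body 34 mm across and 66 mm tall, 78 mm with its screw cap (cap 18 mm across), 0.07 to 0.15 kg, bottom-heavy. The point lies on its axis at mid-height, 39 mm above its underside; its z axis runs from the underside to the cap
- stand2_mid (a point): a bottle that already stands in one of the bays; only one of the four stand bottles is there: dye bottle, round body 34 mm across and 66 mm tall, 78 mm with its screw cap (cap 18 mm across), 0.07 to 0.15 kg, bottom-heavy. The point lies on its axis at mid-height, 39 mm above its underside; its z axis runs from the underside to the cap
- stand3_mid (a point): a bottle that already stands in one of the bays; only one of the four stand bottles is there: dye bottle, round body 34 mm across and 66 mm tall, 78 mm with its screw cap (cap 18 mm across), 0.07 to 0.15 kg, bottom-heavy. The point lies on its axis at mid-height, 39 mm above its underside; its z axis runs from the underside to the cap
- glue_bottle: bystander: white glue bottle, 43 mm across, 112 mm tall, standing behind the carrier's right end; origin at the centre of its underside
- rivet_tin: bystander: round red tin, 56 mm across, 35 mm tall, on the mat behind the carrier; origin at the centre of its underside
- slicker: bystander: wooden edge slicker, a turned stick 24 x 140 x 25 mm, lying along y behind the carrier; origin at its underside
- edge_strip: fixed wooden strip along the bench's front edge, 10 mm thick, rising 12 mm above the bench, so that nothing rolls off; origin at the middle of its length at bench height. On the right, near world y = -0.5 m, stands the pegboard wall: keep the arm clear of it
Not all that is in view belongs to the job. What is shaped like the part that bears tipped2_mid but purple is not meant.

How it is judged:
By the outcome, as a careful person would: the job done as asked, in the order asked, and still so for the second after the job is handed in, with the robot touching nothing.
Of stand0, stand1, stand2, stand3 only 1 to 1 are there at a start; the rules pass over those that are not, and their reading is None.
Of tipped0, tipped1, tipped2 only 2 to 3 are there at a start; the rules pass over those that are not, and their reading is None.
At some moment in a run one of tipped0, tipped1, tipped2 may be knocked a few centimetres aside while the robot is not near it.
It also fails if it takes over 210 s, if anything falls off the work surface, if the arm or the gripper's body presses on something with over 40 N, if the wrist force passes 120 N, or if a joint passes its speed limit or range.

## Working session

There is one attempt and no reset: what is moved stays moved. The work goes in short steps, Python scripts to look and compute and a tool call to move; the robot and the scene stay as the last step left them, time stands still between calls to the robot, and variables do not carry over. Pictures are saved under pics/ and viewed, at most 14 in all, crops included, and the job is handed in when it is done.

Besides the shell and the picture viewer there is one more tool, called after "Request:" as name([rows], argument=value, ...), one row to a line, values as JSON. servo_tool: Moves the arm, as the interface text tells. Its arguments: {"type":"object","properties":{"targets":{"type":"array"},"hand":{"type":"number"},"grip_force":{"type":"number"}},"required":["targets"]}

```bash
mkdir -p pics; ls; cat > h.py <<'E'
import numpy as np, cv2
from workcell import readout, camera, camera_info, ticket, find_in, spot_point, ctrl
def snap(c,f):
    im=camera(c); cv2.imwrite('pics/'+f,im[:,:,::-1]); return im
def proj(c,X):
    i=camera_info(c); p=np.array(i['R'])@np.array(X)+np.array(i['t']); return [round(i['fx']*p[0]/p[2]+i['cx'],1),round(i['fy']*p[1]/p[2]+i['cy'],1)]
def ray(c,u,v,z):
    i=camera_info(c);R=np.array(i['R']);t=np.array(i['t']);o=-R.T@t
    d=R.T@np.array([(u-i['cx'])/i['fx'],(v-i['cy'])/i['fy'],1]); return o+d*(z-o[2])/d[2]
E
python3 - <<'E'
from h import *
a=snap('top','a.png');
for n in ['carrier','grip','bay0','bay1','bay2','bay3','tipped0_mid','tipped1_mid','tipped2_mid','stand0_mid','stand1_mid','stand2_mid','stand3_mid','edge_strip']:
    print(n,[(np.round(r['xyz']).tolist(),round(r['score'],2),proj('top',r['xyz'])) for r in spot_point('top',n)[:5]])
b=snap('scene','b.png')
s=readout.read_state();print(s)
E
```

```text
pics
carrier [([620.0, -90.0, 1.0], 0.68, [np.float64(251.9), np.float64(205.0)])]
grip [([605.0, -279.0, 49.0], 0.77, [np.float64(333.8), np.float64(205.2)])]
bay0 [([621.0, -54.0, 7.0], 0.93, [np.float64(236.3), np.float64(204.2)]), ([632.0, -199.0, 8.0], 0.79, [np.float64(298.1), np.float64(198.4)]), ([624.0, -128.0, 14.0], 0.79, [np.float64(268.0), np.float64(201.5)]), ([614.0, 24.0, 11.0], 0.7, [np.float64(203.2), np.float64(207.7)])]
bay1 [([621.0, -54.0, 7.0], 0.93, [np.float64(236.3), np.float64(204.2)]), ([632.0, -199.0, 8.0], 0.79, [np.float64(298.1), np.float64(198.4)]), ([624.0, -128.0, 14.0], 0.79, [np.float64(268.0), np.float64(201.5)]), ([614.0, 24.0, 11.0], 0.7, [np.float64(203.2), np.float64(207.7)])]
bay2 [([621.0, -54.0, 7.0], 0.93, [np.float64(236.3), np.float64(204.2)]), ([632.0, -199.0, 8.0], 0.79, [np.float64(298.1), np.float64(198.4)]), ([624.0, -128.0, 14.0], 0.79, [np.float64(268.0), np.float64(201.5)]), ([614.0, 24.0, 11.0], 0.7, [np.float64(203.2), np.float64(207.7)])]
bay3 [([621.0, -54.0, 7.0], 0.93, [np.float64(236.3), np.float64(204.2)]), ([632.0, -199
[... 917 characters left out ...]
t64(308.7)])]
{'time_s': 0.8, 'q': array([ 1.16251968e+00,  5.27470271e-01,  1.43269786e+00,  1.09507299e-05,
        1.18138872e+00, -1.78491436e-01]), 'qd': array([ 0.00059362,  0.00121625,  0.00059058,  0.00041927, -0.00075212,
        0.00019991]), 'joint_torque': array([ 4.28792157e-05, -4.39942288e+01, -1.76981413e+01,  6.34158519e-02,
        5.02539659e-02, -9.98028156e-06]), 'ee_pos': array([142.31179701, 608.56575368, 222.56736507]), 'tool_rot': array([1.14642067e-01, 9.93406863e-01, 1.86006640e-05, 3.27706251e-07]), 'force': array([-0.3350269 ,  0.18862943, -0.45685841]), 'moment': array([-0.01077504, -0.00708715,  0.01486438]), 'grip_force': 0.0, 'finger_gap': 1.0009500585475302}
```

View pics/a.png

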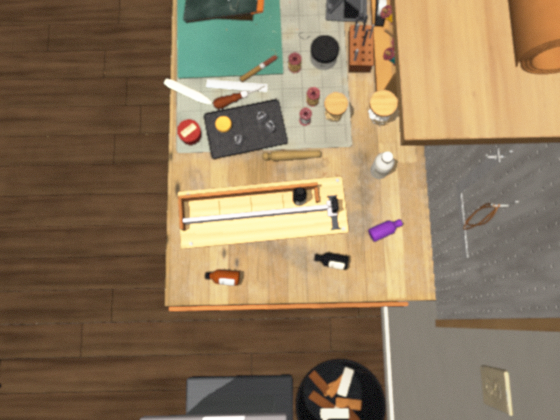

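View pics/b.png

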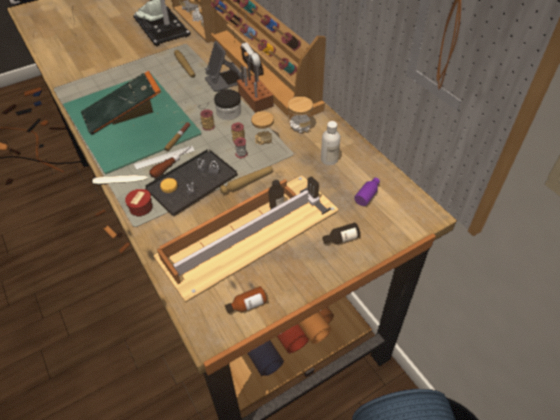

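Top view: an amber bottle lies at (225,277), a black one at (332,261) and a purple one at (386,230). A black bottle already stands in bay 0 at (300,195), and the keeper grip is at (334,206). The amber and black bottles fit the "tipped" description; the purple one is the excluded look-alike. I'll confirm this in a crop.

```bash
cat >> h.py <<'E'
from scipy.spatial.transform import Rotation as Rn
from scipy.linalg import logm, expm
def T(p,R):
    M=np.eye(4);M[:3,:3]=R;M[:3,3]=p;return M
def cur():
    s=readout.read_state();return T(s['ee_pos'],Rn.from_quat(s['tool_rot']).as_matrix())
def frame(y,z):
    y=np.array(y,float);z=np.array(z,float);z/=np.linalg.norm(z);y-=z*(y@z);y/=np.linalg.norm(y)
    return np.column_stack([np.cross(y,z),y,z])
def plan(A,B):
    """equal rows of one screw motion from A to B"""
    D=np.linalg.inv(A)@B; n=1
    L=np.real(logm(D))
    while 1:
        M=np.real(expm(L/n)); d=M[:3,3]; w=Rn.from_matrix(M[:3,:3]).as_rotvec()
        if np.linalg.norm(d)<55 and np.degrees(np.linalg.norm(w))<8.5: break
        n+=1
    print(n,'rows',dict(zip(['tx','ty','tz','rx','ry','rz'],[float(x) for x in np.round(np.r_[d/750,np.degrees(w)/45],4)])))
    return B
def nets(c,names,f=spot_point):
    for n in names: print(c,n,[(np.round(r['xyz'],1).tolist(),round(r['score'],2)) for r in f(c,n)[:4]])
E
python3 - <<'E'
from h import *
a=camera('top'); b=camera('scene')
nets('scene',['grip','bay0','tipped0_mid','tipped1_mid','tipped2_mid','stand0_mid','carrier'])
nets('top',['tipped0_mid','tipped1_mid','tipped2_mid'],find_in)
c=cv2.resize(a[180:300,170:410],None,fx=3,fy=3,interpolation=2);cv2.imwrite('pics/c.png',c[:,:,::-1])
# bottle axes from top image: cap & base pixels
for u in [(207,275),(242,279),(315,257),(349,264)]: print(u,np.round(ray('top',*u,17)))
E
```

```text
scene grip [([600.2, -281.2, 53.6], 0.6)]
scene bay0 [([619.7, -52.3, 6.1], 0.85), ([610.7, 20.0, 9.9], 0.83), ([629.4, -202.0, 10.1], 0.67), ([623.8, -123.5, 6.7], 0.64)]
scene tipped0_mid [([486.8, -268.3, 14.5], 0.66)]
scene tipped1_mid [([486.6, -270.0, 13.0], 0.56)]
scene tipped2_mid [([741.4, -181.9, 4.9], 0.74), ([452.3, -22.2, 13.4], 0.66)]
scene stand0_mid [([634.7, -201.3, 49.3], 0.56)]
scene carrier [([620.3, -91.6, -0.2], 0.94)]
top tipped0_mid []
top tipped1_mid [([476.5, -273.0, 29.4], 0.95)]
top tipped2_mid [([548.8, -387.2, 28.3], 0.69), ([451.8, -29.2, 29.0], 0.6)]
(207, 275) [456.  12.  17.]
(242, 279) [445. -67.  17.]
(315, 257) [ 491. -234.   17.]
(349, 264) [ 474. -311.   17.]
```

View pics/c.png

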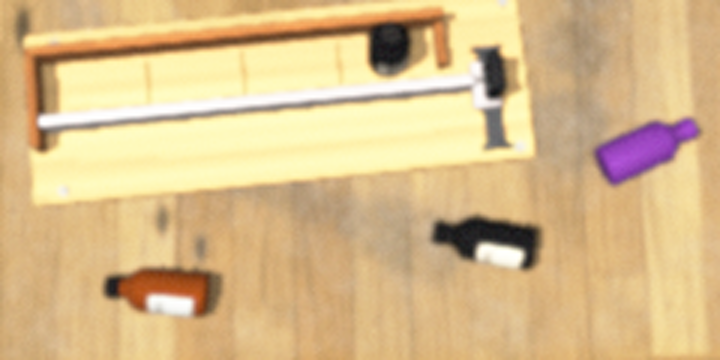

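The crop confirms it: amber cap at (112,286) and black cap at (440,232), both caps to the left. The purple bottle at (650,150) is the look-alike and stays. Next I move above the grip.

```bash
cat >> h.py <<'E'
yaw=0.08; ex=np.array([np.cos(yaw),np.sin(yaw),0]); ey=np.array([-np.sin(yaw),np.cos(yaw),0]); O=np.array([621.8,-89.6,0])
def car(x,y,z): return O+ex*x+ey*y+np.array([0,0,z])
E
python3 - <<'E'
from h import *
R=frame(ey,[0,0,-1])
B=plan(cur(),T([430,200,220],R)); plan(B,T([602.5,-280,160],R))
E
```

```text
10 rows {'tx': -0.0433, 'ty': -0.051, 'tz': 0.0003, 'rx': -0.0, 'ry': -0.0, 'rz': -0.0394}
10 rows {'tx': -0.0178, 'ty': -0.0656, 'tz': 0.008, 'rx': 0.0, 'ry': 0.0, 'rz': 0.0}
```

Request:
servo_tool([
  {"tx": -0.0433,"ty": -0.051,"rz": -0.0394},
  {"tx": -0.0433,"ty": -0.051,"rz": -0.0394},
  {"tx": -0.0433,"ty": -0.051,"rz": -0.0394},
  {"tx": -0.0433,"ty": -0.051,"rz": -0.0394},
  {"tx": -0.0433,"ty": -0.051,"rz": -0.0394},
  {"tx": -0.0433,"ty": -0.051,"rz": -0.0394},
  {"tx": -0.0433,"ty": -0.051,"rz": -0.0394},
  {"tx": -0.0433,"ty": -0.051,"rz": -0.0394},
  {"tx": -0.0433,"ty": -0.051,"rz": -0.0394},
  {"tx": -0.0433,"ty": -0.051,"rz": -0.0394},
], hand=0)

```text
invalid input
```

Request:
servo_tool([
  {"tx": -0.0178,"ty": -0.0656,"tz": 0.008},
  {"tx": -0.0178,"ty": -0.0656,"tz": 0.008},
  {"tx": -0.0178,"ty": -0.0656,"tz": 0.008},
  {"tx": -0.0178,"ty": -0.0656,"tz": 0.008},
  {"tx": -0.0178,"ty": -0.0656,"tz": 0.008},
  {"tx": -0.0178,"ty": -0.0656,"tz": 0.008},
  {"tx": -0.0178,"ty": -0.0656,"tz": 0.008},
  {"tx": -0.0178,"ty": -0.0656,"tz": 0.008},
  {"tx": -0.0178,"ty": -0.0656,"tz": 0.008},
  {"tx": -0.0178,"ty": -0.0656,"tz": 0.008},
])

```text
invalid input
```

```bash
python3 - <<'E'
from h import *
s=readout.read_state();print(s['time_s'],s['ee_pos'],s['tool_rot'],s['q'])
print(np.round(s['force'],1))
snap('wrist','d.png')
nets('wrist',['grip','bay0','tipped1_mid','tipped2_mid','stand0_mid','carrier'])
R=frame(ey,[0,0,-1])
plan(cur(),T([602.5,-280,36],R))
E
```

```text
1.4 [142.31837349 608.54735698 222.53999559] [ 1.14635466e-01  9.93407625e-01 -1.74891274e-05 -5.41044488e-06] [ 1.16250290e+00  5.27507633e-01  1.43271162e+00  2.61864458e-07
  1.18141001e+00 -1.78517446e-01]
[-0.3  0.3 -0.1]
wrist grip []
wrist bay0 []
wrist tipped1_mid []
wrist tipped2_mid []
wrist stand0_mid []
wrist carrier []
19 rows {'tx': -0.0375, 'ty': -0.0597, 'tz': 0.0131, 'rx': 0.0, 'ry': -0.0, 'rz': -0.0208}
```

View pics/d.png

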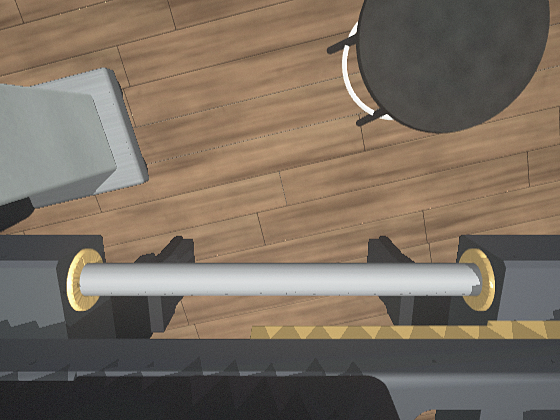

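The picture shows only the floor and the gripper because the moves were refused. Rows probably need all six numbers.

Request:
servo_tool([
  {"tx": -0.0433,"ty": -0.051,"tz": 0,"rx": 0,"ry": 0,"rz": -0.0394},
  {"tx": -0.0433,"ty": -0.051,"tz": 0,"rx": 0,"ry": 0,"rz": -0.0394},
  {"tx": -0.0433,"ty": -0.051,"tz": 0,"rx": 0,"ry": 0,"rz": -0.0394},
  {"tx": -0.0433,"ty": -0.051,"tz": 0,"rx": 0,"ry": 0,"rz": -0.0394},
  {"tx": -0.0433,"ty": -0.051,"tz": 0,"rx": 0,"ry": 0,"rz": -0.0394},
  {"tx": -0.0433,"ty": -0.051,"tz": 0,"rx": 0,"ry": 0,"rz": -0.0394},
  {"tx": -0.0433,"ty": -0.051,"tz": 0,"rx": 0,"ry": 0,"rz": -0.0394},
  {"tx": -0.0433,"ty": -0.051,"tz": 0,"rx": 0,"ry": 0,"rz": -0.0394},
  {"tx": -0.0433,"ty": -0.051,"tz": 0,"rx": 0,"ry": 0,"rz": -0.0394},
  {"tx": -0.0433,"ty": -0.051,"tz": 0,"rx": 0,"ry": 0,"rz": -0.0394},
], hand=0, grip_force=20)

```text
time_s: 3.0
ee_pos: [431.1, 198.5, 222.9]
tool_rot: [-0.04, 0.999, 0.0, 0.0]
force: [0.2, 0.1, 0.6]
finger_gap: 0.994
grip_force: 0.0
```

Request:
servo_tool([
  {"tx": -0.0178,"ty": -0.0656,"tz": 0.008,"rx": 0,"ry": 0,"rz": 0},
  {"tx": -0.0178,"ty": -0.0656,"tz": 0.008,"rx": 0,"ry": 0,"rz": 0},
  {"tx": -0.0178,"ty": -0.0656,"tz": 0.008,"rx": 0,"ry": 0,"rz": 0},
  {"tx": -0.0178,"ty": -0.0656,"tz": 0.008,"rx": 0,"ry": 0,"rz": 0},
  {"tx": -0.0178,"ty": -0.0656,"tz": 0.008,"rx": 0,"ry": 0,"rz": 0},
  {"tx": -0.0178,"ty": -0.0656,"tz": 0.008,"rx": 0,"ry": 0,"rz": 0},
  {"tx": -0.0178,"ty": -0.0656,"tz": 0.008,"rx": 0,"ry": 0,"rz": 0},
  {"tx": -0.0178,"ty": -0.0656,"tz": 0.008,"rx": 0,"ry": 0,"rz": 0},
  {"tx": -0.0178,"ty": -0.0656,"tz": 0.008,"rx": 0,"ry": 0,"rz": 0},
  {"tx": -0.0178,"ty": -0.0656,"tz": 0.008,"rx": 0,"ry": 0,"rz": 0},
])

```text
time_s: 4.25
ee_pos: [602.7, -281.6, 162.4]
tool_rot: [-0.04, 0.999, 0.0, 0.0]
force: [0.8, 0.6, -0.4]
finger_gap: 0.999
grip_force: 0.0
```

```bash
python3 - <<'E'
from h import *
s=readout.read_state();print(s['time_s'],s['ee_pos'],s['q'])
im=camera('wrist')
nets('wrist',['grip','bay0','tipped1_mid','stand0_mid'])
R=frame(ey,[0,0,-1])
cv2.imwrite('pics/e.png',im[:,:,::-1])
plan(cur(),T([602.5,-280,36],R))
E
```

```text
4.25 [ 602.73704521 -281.64456986  162.37573074] [-6.04846708e-01  6.47703545e-01  1.38023783e+00  2.19551971e-04
  1.11342817e+00 -2.25511230e+00]
wrist grip [([604.7, -278.2, 53.3], 0.82)]
wrist bay0 [([614.6, -51.6, 9.3], 0.94), ([630.1, -201.5, 8.6], 0.68), ([623.4, -125.0, 13.7], 0.56)]
wrist tipped1_mid [([484.4, -271.0, 16.3], 0.95)]
wrist stand0_mid [([629.6, -200.1, 49.6], 0.87)]
3 rows {'tx': -0.0004, 'ty': -0.0004, 'tz': 0.056, 'rx': 0.0007, 'ry': -0.0005, 'rz': -0.0004}
```

View pics/e.png

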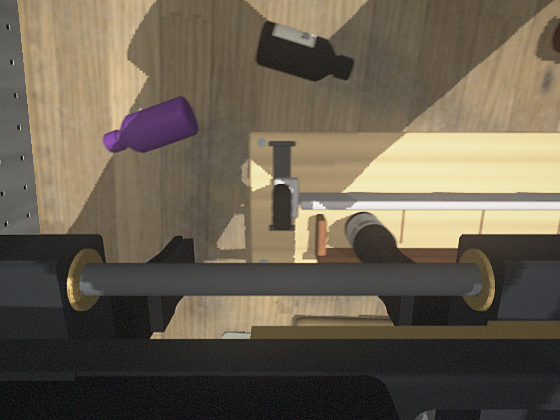

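The wrist view shows the grip at (283,205), the standing bottle at (370,235), the lying black bottle at (300,50) and the purple one at (150,125). I descend with the fingers partly closed to keep clear of the standing bottle.

Request:
servo_tool([
  {"tx": 0,"ty": 0.0028,"tz": 0,"rx": 0,"ry": 0,"rz": 0},
  {"tx": 0,"ty": 0,"tz": 0,"rx": 0,"ry": 0,"rz": 0},
  {"tx": 0,"ty": 0,"tz": 0,"rx": 0,"ry": 0,"rz": 0},
  {"tx": 0,"ty": 0,"tz": 0,"rx": 0,"ry": 0,"rz": 0},
  {"tx": 0,"ty": 0,"tz": 0,"rx": 0,"ry": 0,"rz": 0},
  {"tx": 0,"ty": 0,"tz": 0.05,"rx": 0,"ry": 0,"rz": 0},
  {"tx": 0,"ty": 0,"tz": 0.05,"rx": 0,"ry": 0,"rz": 0},
  {"tx": 0,"ty": 0,"tz": 0.04,"rx": 0,"ry": 0,"rz": 0},
  {"tx": 0,"ty": 0,"tz": 0.027,"rx": 0,"ry": 0,"rz": 0},
  {"tx": 0,"ty": 0,"tz": 0,"rx": 0,"ry": 0,"rz": 0},
], hand=0.6)

```text
time_s: 5.75
ee_pos: [606.3, -277.3, 48.2]
tool_rot: [-0.039, 0.999, -0.0, 0.004]
force: [-5.4, 10.3, 47.3]
finger_gap: 0.398
grip_force: 23.9
```

Request:
servo_tool([
  {"tx": 0,"ty": 0,"tz": 0,"rx": 0,"ry": 0,"rz": 0},
  {"tx": 0,"ty": 0,"tz": 0,"rx": 0,"ry": 0,"rz": 0},
  {"tx": 0,"ty": 0,"tz": 0,"rx": 0,"ry": 0,"rz": 0},
  {"tx": 0,"ty": 0,"tz": 0,"rx": 0,"ry": 0,"rz": 0},
  {"tx": 0,"ty": 0,"tz": 0,"rx": 0,"ry": 0,"rz": 0},
], hand=1)

```text
time_s: 6.38
ee_pos: [605.9, -273.4, 48.0]
tool_rot: [-0.039, 0.999, 0.003, 0.004]
force: [-4.8, 17.9, 49.8]
finger_gap: 0.3
grip_force: 31.5
```

The left finger is resting on the keeper bar, which is 49 mm high. I raise the tool so the tips sit above it.

Request:
servo_tool([
  {"tx": 0,"ty": 0,"tz": -0.0225,"rx": 0,"ry": 0,"rz": 0},
  {"tx": 0,"ty": 0,"tz": 0,"rx": 0,"ry": 0,"rz": 0},
  {"tx": 0,"ty": 0,"tz": 0,"rx": 0,"ry": 0,"rz": 0},
  {"tx": 0,"ty": 0,"tz": 0,"rx": 0,"ry": 0,"rz": 0},
], hand=0.6)

```text
time_s: 6.88
ee_pos: [601.1, -277.7, 52.4]
tool_rot: [-0.04, 0.999, 0.001, -0.001]
force: [-0.3, -0.3, 0.5]
finger_gap: 0.402
grip_force: 0.0
```

```bash
python3 - <<'E'
from h import *
im=camera('wrist');camera('top');camera('scene')
for c in ['wrist','top','scene']: nets(c,['grip','stand0_mid'])
cv2.imwrite('pics/f.png',im[:,:,::-1])
E
```

```text
wrist grip [([606.9, -281.2, 54.2], 0.9)]
wrist stand0_mid []
top grip []
top stand0_mid []
scene grip [([608.3, -276.7, 51.6], 0.58)]
scene stand0_mid [([628.1, -200.8, 8.1], 0.74), ([635.3, -201.2, 49.0], 0.59)]
```

View pics/f.png

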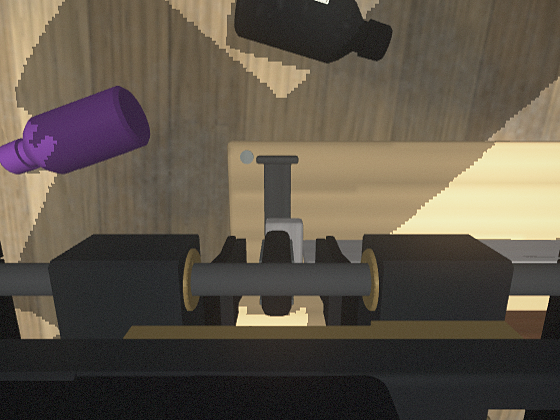

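The grip at (277,270) sits between the fingers with no contact. I close, then pull towards the robot; tool +x is the carrier's -x.

Request:
servo_tool([
  {"tx": 0,"ty": 0,"tz": 0,"rx": 0,"ry": 0,"rz": 0},
  {"tx": 0,"ty": 0,"tz": 0,"rx": 0,"ry": 0,"rz": 0},
  {"tx": 0,"ty": 0,"tz": 0,"rx": 0,"ry": 0,"rz": 0},
  {"tx": 0,"ty": 0,"tz": 0,"rx": 0,"ry": 0,"rz": 0},
  {"tx": 0,"ty": 0,"tz": 0,"rx": 0,"ry": 0,"rz": 0},
  {"tx": 0,"ty": 0,"tz": 0,"rx": 0,"ry": 0,"rz": 0},
], hand=1)

```text
time_s: 8.07
ee_pos: [602.4, -279.7, 54.3]
tool_rot: [-0.04, 0.999, -0.001, 0.0]
force: [-0.0, -4.2, -1.8]
finger_gap: 0.155
grip_force: 20.0
```

Request:
servo_tool([
  {"tx": 0.006,"ty": 0,"tz": 0,"rx": 0,"ry": 0,"rz": 0},
  {"tx": 0.007,"ty": 0,"tz": 0,"rx": 0,"ry": 0,"rz": 0},
  {"tx": 0.007,"ty": 0,"tz": 0,"rx": 0,"ry": 0,"rz": 0},
  {"tx": 0.007,"ty": 0,"tz": 0,"rx": 0,"ry": 0,"rz": 0},
  {"tx": 0.007,"ty": 0,"tz": 0,"rx": 0,"ry": 0,"rz": 0},
  {"tx": 0.006,"ty": 0,"tz": 0,"rx": 0,"ry": 0,"rz": 0},
  {"tx": 0.003,"ty": 0,"tz": 0,"rx": 0,"ry": 0,"rz": 0},
  {"tx": 0,"ty": 0,"tz": 0,"rx": 0,"ry": 0,"rz": 0},
  {"tx": 0,"ty": 0,"tz": 0,"rx": 0,"ry": 0,"rz": 0},
])

```text
time_s: 9.2
ee_pos: [572.5, -282.0, 54.3]
tool_rot: [-0.039, 0.999, -0.002, 0.003]
force: [5.5, -3.5, -4.7]
finger_gap: 0.161
grip_force: 20.0
```

Request:
servo_tool([
  {"tx": 0.004,"ty": 0,"tz": 0,"rx": 0,"ry": 0,"rz": 0},
  {"tx": 0,"ty": 0,"tz": 0,"rx": 0,"ry": 0,"rz": 0},
  {"tx": 0,"ty": 0,"tz": 0,"rx": 0,"ry": 0,"rz": 0},
])

```text
time_s: 9.57
ee_pos: [572.3, -282.0, 54.4]
tool_rot: [-0.039, 0.999, -0.002, 0.006]
force: [10.7, -2.9, -8.3]
finger_gap: 0.161
grip_force: 20.0
```

Request:
servo_tool([
  {"tx": -0.006,"ty": 0,"tz": 0,"rx": 0,"ry": 0,"rz": 0},
  {"tx": 0,"ty": 0,"tz": 0,"rx": 0,"ry": 0,"rz": 0},
  {"tx": 0,"ty": 0,"tz": 0,"rx": 0,"ry": 0,"rz": 0},
  {"tx": 0,"ty": 0,"tz": 0,"rx": 0,"ry": 0,"rz": 0},
  {"tx": 0,"ty": 0,"tz": -0.04,"rx": 0,"ry": 0,"rz": 0},
  {"tx": 0,"ty": 0,"tz": -0.08,"rx": 0,"ry": 0,"rz": 0},
  {"tx": 0,"ty": 0,"tz": -0.08,"rx": 0,"ry": 0,"rz": 0},
  {"tx": 0,"ty": 0,"tz": 0,"rx": 0,"ry": 0,"rz": 0},
], hand=0.6)

```text
time_s: 10.58
ee_pos: [574.4, -282.4, 210.5]
tool_rot: [-0.04, 0.999, -0.004, 0.005]
force: [0.6, -0.4, -0.4]
finger_gap: 0.401
grip_force: 0.0
```

```bash
python3 - <<'E'
from h import *
s=readout.read_state();print(s['time_s'],s['ee_pos'])
for c in ['wrist','top','scene']: camera(c)
for c in ['wrist','top','scene']: nets(c,['grip','stand0_mid','tipped0_mid','tipped1_mid','tipped2_mid'])
cv2.imwrite('pics/g.png',np.hstack([camera('wrist')])[:,:,::-1])
E
```

```text
10.575 [ 574.36546021 -282.40786617  210.4610277 ]
wrist grip [([576.4, -282.2, 53.9], 0.78)]
wrist stand0_mid [([630.5, -199.4, 44.9], 0.77)]
wrist tipped0_mid []
wrist tipped1_mid [([483.6, -271.0, 17.7], 0.65)]
wrist tipped2_mid [([555.6, -400.7, 18.0], 0.56), ([620.2, -84.3, 0.2], 0.2), ([631.4, -202.9, 10.6], 0.19)]
top grip [([621.9, -92.4, 1.4], 0.7)]
top stand0_mid []
top tipped0_mid []
top tipped1_mid [([484.1, -269.5, 17.7], 0.45)]
top tipped2_mid [([555.1, -396.9, 16.4], 0.86)]
scene grip [([579.6, -281.9, 56.2], 0.7)]
scene stand0_mid [([633.1, -201.2, 49.7], 0.72)]
scene tipped0_mid []
scene tipped1_mid [([799.8, 56.3, -0.9], 0.73)]
scene tipped2_mid [([554.6, -398.2, 14.6], 0.56), ([801.7, 56.8, -0.1], 0.17)]
```

View pics/g.png

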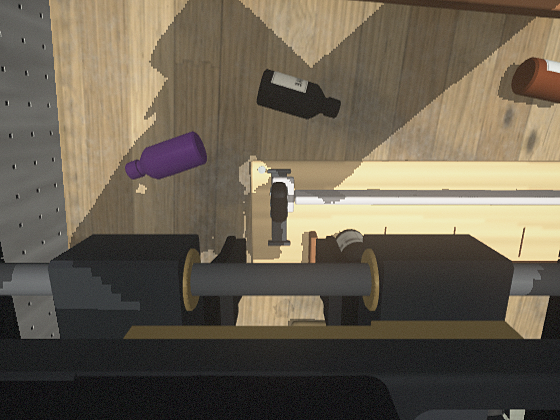

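The keeper is at the open stop: the carriage moved 30 mm and the force rose against the stop. The black bottle's cap is at (335,106) and its base at (262,93). I fit the arm geometry to check the tilted poses before picking.

```bash
python3 - <<'E'
from h import *
print([a for a in dir(ctrl) if a[0]!='_'])
s=readout.read_state();q=s['q'];p=s['ee_pos'];print(q)
D=[([1.16251968,.527470271,1.43269786,0,1.18138872],[142.31179701,608.56575368,222.56736507]),([-.604846708,.647703545,1.38023783,0,1.11342817],[602.73704521,-281.64456986,162.37573074]),(q,p)]
A=[];b=[]
for q,p in D:
    f=q[1]+q[2]
    A+=[[np.sin(q[1]),np.sin(f),1,0],[np.cos(q[1]),np.cos(f),0,1]]; b+=[np.hypot(p[0],p[1]),p[2]]
x,r,k,sv=np.linalg.lstsq(np.array(A),np.array(b),rcond=None);print('L1 L2 r0 h-d',x,r,sv)
b1=ray('wrist',262,93,17);c1=ray('wrist',335,106,17);print(b1,c1,(c1-b1)/np.linalg.norm(c1-b1))
E
```

```text
['Unreachable', 'grasp_offset']
[-6.31317729e-01  5.62865651e-01  1.42112680e+00 -1.90925861e-05
  1.15749422e+00 -2.28178288e+00]
L1 L2 r0 h-d [519.5840627  415.15364133 -20.78470402 -68.67188383] [0.13307105] [2.54431584 2.34978345 0.06178396 0.03402008]
[ 483.67288391 -305.4582175    17.        ] [ 490.03989108 -233.97059849   17.        ] [0.08871331 0.9960572  0.        ]
```

```bash
cat >> h.py <<'E'
def blob(c,im,cen,half=60,amber=False):
    """axis of a lying bottle by PCA of its silhouette on z=17; returns centre, axis (cap direction by narrow end)"""
    u0,v0=[int(t) for t in cen]; a=max(v0-half,0); l=max(u0-half,0)
    w=im[a:v0+half,l:u0+half].astype(int)
    m=(w[...,0]-w[...,2]>90)&(w[...,1]<110) if amber else (w.max(2)<48)
    m=cv2.morphologyEx(m.astype(np.uint8),cv2.MORPH_CLOSE,np.ones((13,13)))
    m=cv2.morphologyEx(m,cv2.MORPH_OPEN,np.ones((5,5)))
    n,L,S,_=cv2.connectedComponentsWithStats(m); k=1+np.argmax(S[1:,4]); ys,xs=np.where(L==k)
    P=np.array([ray(c,x+l,y+a,17)[:2] for x,y in zip(xs[::3],ys[::3])])
    mu=P.mean(0);U=np.linalg.svd(P-mu)[2][0]; t=(P-mu)@U; 
    if abs(t.min())>abs(t.max()): U=-U;t=-t
    return mu,U,t.min(),t.max(),(S[k][:4]+[l,a,0,0]).tolist()
E
python3 - <<'E'
from h import *
im=camera('wrist'); print(blob('wrist',im,(298,93)))
E
```

```text
(array([ 486.49175167, -272.76448705]), array([0.15248372, 0.98830598]), np.float64(-36.88236062306612), np.float64(42.987653698289336), [257, 71, 83, 47])
```

```bash
cat >> h.py <<'E'
up=np.array([0,0,1.])
def pick(mid,c,th=25,h=3,gz=24.5,back=0):
    c=np.array([*c,0])/np.linalg.norm(c); th=np.radians(th)
    b=np.cos(th)*up+np.sin(th)*c; y=-np.cross(up,c)
    G=np.array([mid[0],mid[1],gz])+h*c; return T(G+b*back-19*b,frame(y,-b))
E
python3 - <<'E'
from h import *
B=pick([485.5,-270.7],[.1525,.988],back=110); print(B)
A=cur()
R1=frame(-np.cross(up,[.1525,.988,0]),[0,0,-1])
M=plan(A,T([500,-260,200],R1)); plan(M,B)
E
```

```text
[[ 1.38253402e-01  9.88296410e-01 -6.44686203e-02  4.91824282e+02]
 [ 8.95700732e-01 -1.52545752e-01 -4.17672111e-01 -2.29726949e+02]
 [-4.22618262e-01 -2.63444814e-18 -9.06307787e-01  1.06974009e+02]
 [ 0.00000000e+00  0.00000000e+00  0.00000000e+00  1.00000000e+00]]
13 rows {'tx': 0.0078, 'ty': -0.004, 'tz': 0.0004, 'rx': 0.0, 'ry': 0.0, 'rz': 0.1767}
3 rows {'tx': 0.0187, 'ty': -0.0056, 'tz': 0.0393, 'rx': 0.0, 'ry': -0.1852, 'rz': -0.0}
```

Request:
servo_tool([
  {"tx": 0.0078,"ty": -0.004,"tz": 0,"rx": 0,"ry": 0,"rz": 0.1767},
  {"tx": 0.0078,"ty": -0.004,"tz": 0,"rx": 0,"ry": 0,"rz": 0.1767},
  {"tx": 0.0078,"ty": -0.004,"tz": 0,"rx": 0,"ry": 0,"rz": 0.1767},
  {"tx": 0.0078,"ty": -0.004,"tz": 0,"rx": 0,"ry": 0,"rz": 0.1767},
  {"tx": 0.0078,"ty": -0.004,"tz": 0,"rx": 0,"ry": 0,"rz": 0.1767},
  {"tx": 0.0078,"ty": -0.004,"tz": 0,"rx": 0,"ry": 0,"rz": 0.1767},
  {"tx": 0.0078,"ty": -0.004,"tz": 0,"rx": 0,"ry": 0,"rz": 0.1767},
  {"tx": 0.0078,"ty": -0.004,"tz": 0,"rx": 0,"ry": 0,"rz": 0.1767},
  {"tx": 0.0078,"ty": -0.004,"tz": 0,"rx": 0,"ry": 0,"rz": 0.1767},
  {"tx": 0.0078,"ty": -0.004,"tz": 0,"rx": 0,"ry": 0,"rz": 0.1767},
], hand=0)

```text
time_s: 12.82
ee_pos: [510.8, -276.0, 204.3]
tool_rot: [0.61, 0.792, -0.0, 0.0]
force: [1.0, -0.1, 0.9]
finger_gap: 0.998
grip_force: 0.0
```

Request:
servo_tool([
  {"tx": 0.0078,"ty": -0.004,"tz": 0,"rx": 0,"ry": 0,"rz": 0.1767},
  {"tx": 0.0078,"ty": -0.004,"tz": 0,"rx": 0,"ry": 0,"rz": 0.1767},
  {"tx": 0.0078,"ty": -0.004,"tz": 0,"rx": 0,"ry": 0,"rz": 0.1767},
  {"tx": 0.0187,"ty": -0.0056,"tz": 0.0393,"rx": 0,"ry": -0.1852,"rz": 0},
  {"tx": 0.0187,"ty": -0.0056,"tz": 0.0393,"rx": 0,"ry": -0.1852,"rz": 0},
  {"tx": 0.0187,"ty": -0.0056,"tz": 0.0393,"rx": 0,"ry": -0.1852,"rz": 0},
  {"tx": 0,"ty": 0,"tz": 0,"rx": 0,"ry": 0,"rz": 0},
])

```text
time_s: 13.7
ee_pos: [489.6, -228.0, 113.3]
tool_rot: [0.742, 0.638, -0.16, 0.13]
force: [-0.2, 0.2, 1.2]
finger_gap: 0.998
grip_force: 0.0
```

```bash
python3 - <<'E'
from h import *
from scipy.optimize import least_squares
s=readout.read_state();q3_=s['q'];p3=s['ee_pos'];print(q3_.round(3),p3,s['tool_rot'])
Ry=lambda a:Rn.from_euler('y',a).as_matrix();Rz=lambda a:Rn.from_euler('z',a).as_matrix()
for sg in (1,-1):
    R=Rz(q3_[0])@Ry(q3_[1]+q3_[2])@Rz(sg*q3_[3])@Ry(q3_[4])@Rz(q3_[5]+np.pi/2)
    print(sg,np.abs(R-cur()[:3,:3]).max())
camera('wrist');nets('wrist',['tipped1_mid','grip'])
im=camera('wrist');cv2.imwrite('pics/h.png',im[:,:,::-1])
plan(cur(),pick([485.5,-270.7],[.1525,.988]))
print(cur())
E
```

```text
[-0.42   0.6    1.805 -0.623  0.733  0.198] [ 489.6164995  -228.0070483   113.27604665] [ 0.74183214  0.63827752 -0.15958449  0.1296907 ]
1 5.828670879282072e-16
-1 0.7690208406800545
wrist tipped1_mid [([483.8, -268.3, 14.4], 0.91)]
wrist grip [([577.3, -281.4, 51.7], 0.95)]
3 rows {'tx': 0.0024, 'ty': -0.0006, 'tz': 0.0526, 'rx': -0.0008, 'ry': -0.0082, 'rz': -0.002}
[[ 1.44223736e-01  9.87501405e-01 -6.35648440e-02  4.92860748e+02]
 [ 9.02886167e-01 -1.57609935e-01 -3.99944594e-01 -2.32711342e+02]
 [-4.04964299e-01  2.89685293e-04 -9.14332452e-01  1.17408934e+02]
 [ 0.00000000e+00  0.00000000e+00  0.00000000e+00  1.00000000e+00]]
```

```bash
cat >> h.py <<'E'
Ry=lambda a:Rn.from_euler('y',a).as_matrix();Rz=lambda a:Rn.from_euler('z',a).as_matrix()
def fk(q,k):
    L1,L2,r0,h,d,e=k
    R3=Rz(q[0])@Ry(q[1]+q[2]); R=R3@Rz(q[3])@Ry(q[4])@Rz(q[5]+np.pi/2)
    p=Rz(q[0])@np.array([r0+L1*np.sin(q[1]),0,h+L1*np.cos(q[1])])+R3@np.array([e,0,L2])+R[:,2]*d
    return T(p,R)
E
python3 - <<'E'
from h import *
import json
from scipy.optimize import least_squares
for i in range(2):
    camera('top'); s=readout.read_state();print(s['ee_pos'].round(1))
D=[([1.16251968,.527470271,1.43269786,0,1.18138872,-.1785],[142.31179701,608.56575368,222.56736507]),([-.604846708,.647703545,1.38023783,0,1.11342817,-2.255],[602.73704521,-281.64456986,162.37573074]),([-.631317729,.562865651,1.4211268,0,1.15749422,-2.28178],[574.36546021,-282.40786617,210.4610277]),
(s['q'].tolist(),s['ee_pos'].tolist())]
json.dump(D,open('D.json','w'))
f=least_squares(lambda k:np.concatenate([fk(q,k)[:3,3]-p for q,p in D]),[480,430,0,200,250,0],x_scale=100);print(f.x.round(1),f.fun.round(2))
E
```

```text
[ 492.7 -232.9  117.5]
[ 492.4 -232.8  117.4]
[583.8 306.3  70.8 -62.6  22.   87.4] [ 1.0179e+02 -4.4290e+01  5.0000e-02 -6.0430e+01 -9.3240e+01  4.8600e+00
 -6.7640e+01 -8.8070e+01 -4.4600e+00 -5.1000e-01 -1.0000e-02 -4.5000e-01]
```

```bash
cat >> h.py <<'E'
def fk(q,k):
    L1,L2,r0,h,d,e,s=k
    R3=Rz(q[0])@Ry(q[1]+q[2]); R=R3@Rz(q[3])@Ry(q[4])@Rz(q[5]+np.pi/2)
    p=Rz(q[0])@np.array([r0+L1*np.sin(q[1]),s,h+L1*np.cos(q[1])])+R3@np.array([e,0,L2])+R[:,2]*d
    return T(p,R)
E
python3 - <<'E'
from h import *
import json
from scipy.optimize import least_squares
D=json.load(open('D.json'))
for fx in (0,1):
  f=least_squares(lambda k:np.r_[np.concatenate([fk(q,k)[:3,3]-p for q,p in D]),k[2]*.02*fx,k[5]*.02*fx],[480,430,0,200,250,0,110],x_scale=100);print(f.x.round(1),f.fun.round(2))
E
```

```text
[589.1 398.   -5.3 277.7 305.6 113.7 111. ] [ 0.46  1.16  2.3   0.98 -0.71  1.83 -1.92  1.42 -4.07 -0.07 -0.   -0.05
 -0.    0.  ]
[588.5 398.   -5.2 277.8 305.6 113.3 111. ] [ 0.46  1.14  2.31  0.94 -0.68  1.87 -1.94  1.44 -4.06  0.02 -0.03 -0.12
 -0.1   2.27]
```

```bash
cat >> h.py <<'E'
from scipy.optimize import least_squares
K=[589.1,398.,-5.3,277.7,305.6,113.7,111.]
QL=np.array([-3.08,-.75,.22,-1.43,0,-2.85]);QH=np.array([3.08,2.2,2.44,4.57,2.65,2.85])
def ik(B,q0):
    def r(q):
        M=fk(q,K); return np.r_[(M[:3,3]-B[:3,3])/300,(Rn.from_matrix(M[:3,:3].T@B[:3,:3])).as_rotvec()]
    f=least_squares(r,np.clip(q0,QL+1e-3,QH-1e-3),bounds=(QL,QH)); return f.x,np.abs(f.fun).max()
def place(y,th=25,h=3,off=7.5,lift=0,x=0,az=0):
    """tool pose for bottle upright at carrier (x,y); fingers point along carrier +x turned by az"""
    t=np.radians(th); c=np.cos(az)*ex+np.sin(az)*ey
    b=-np.cos(t)*c+np.sin(t)*up
    G=car(x,y,10+39+h+lift)-off*c
    return T(G-19*b,frame(np.cross(c,up),-b))
E
python3 - <<'E'
from h import *
rng=np.random.default_rng(0)
for az in (0,.5,1.,-.5,-1.):
  for th in (25,45):
    seen=[]
    for i in range(25):
        x,e=ik(place(37.5,th,az=az,lift=60),rng.uniform(QL,QH))
        if e<1e-3 and not any(np.abs(x-y).max()<.1 for y in seen): seen.append(x); print(az,th,x.round(2))
E
```

```text
0 25 [-0.52  0.94  2.24  2.55  1.16 -1.59]
0 45 [-0.44  0.7   2.1   2.35  0.51 -1.23]
0.5 25 [-0.72  0.89  2.03  1.74  1.09 -1.34]
0.5 45 [-0.6   0.72  1.96  1.45  0.72 -0.89]
1.0 25 [-0.72  0.92  1.71  1.15  1.3  -1.05]
1.0 45 [-0.62  0.77  1.71  0.94  1.05 -0.79]
-0.5 25 [-0.15  0.92  2.19  3.42  1.1  -1.58]
-0.5 45 [-0.18  0.7   2.07  3.55  0.43 -1.77]
-1.0 25 [ 0.11  0.89  1.93  4.33  0.99 -1.9 ]
```

```bash
cat >> h.py <<'E'
def interp(A,B,n):
    L=np.real(logm(np.linalg.inv(A)@B)); return [A@np.real(expm(L*i/n)) for i in range(1,n+1)]
def track(A,q,ws,n=8):
    for B in ws:
        for M in interp(A,B,n):
            q2,e=ik(M,q); 
            if e>2e-3: print('ERR',e,M[:3,3].round())
            if np.abs(q2-q).max()>.6: print('jump',(q2-q).round(2))
            q=q2
        A=B; print(B[:3,3].round(),q.round(2))
E
python3 - <<'E'
from h import *
c=[.1525,.988]
A=pick([485.5,-270.7],c); s=readout.read_state()
q,e=ik(A,s['q']);print(q,e)
Lf=T(A[:3,3]+[0,0,200],A[:3,:3])
for P in ([500,0,230],[480,60,260]):
  W=T(P,A[:3,:3])
  Rf=Rn.from_rotvec(np.radians(-90)*A[:3,1]).as_matrix(); 
  print((A[:3,2]).round(2),(Rf@A[:3,:3])[:,2].round(2))
  for sg in (1,-1):
    Rr=Rn.from_rotvec(np.radians(45)*sg*A[:3,1]).as_matrix()
    if (Rr@Rr@np.array([*c,0]))[2]>.9: break
  U1=T(np.array(P),Rr@A[:3,:3]); U2=T(np.array(P),Rr@Rr@A[:3,:3])
  t=place(112.5,lift=110,x=-40); m=T((U2[:3,3]+t[:3,3])/2,place(0,az=.75)[:3,:3])
  track(A,q,[Lf,W,U1,U2,m,t,place(112.5,lift=60,x=-2),place(112.5,x=-2)])
E
```

```text
[-0.49818997  0.80264938  1.827925   -0.89545446  0.53467469  0.44360875] 5.0662092684948065e-11
[-0.06 -0.42 -0.91] [-0.14 -0.9   0.42]
[ 485. -276.  207.] [-0.5   0.46  1.73 -0.54  0.88 -0.01]
[500.   0. 230.] [ 0.03  0.44  1.68 -0.47  1.15  0.41]
[500.   0. 230.] [-0.44  0.37  1.77  0.37  1.13 -0.46]
[500.   0. 230.] [-0.75  0.67  1.79  0.85  1.56 -1.02]
[541.  10. 192.] [-0.78  0.68  2.13  1.38  1.17 -1.21]
[583.  20. 154.] [-0.38  0.84  2.39  2.7   1.22 -1.61]
[621.  23. 104.] [-0.33  0.95  2.28  2.75  1.22 -1.61]
[621.  23.  44.] [-0.33  1.12  2.25  2.77  1.34 -1.66]
[-0.06 -0.42 -0.91] [-0.14 -0.9   0.42]
[ 485. -276.  207.] [-0.5   0.46  1.73 -0.54  0.88 -0.01]
[480.  60. 260.] [ 0.15  0.4   1.66 -0.44  1.26  0.47]
[480.  60. 260.] [-0.33  0.29  1.8   0.38  1.15 -0.35]
[480.  60. 260.] [-0.68  0.58  1.89  0.9   1.53 -1.  ]
[531.  40. 207.] [-0.74  0.64  2.18  1.42  1.16 -1.22]
[583.  20. 154.] [-0.38  0.84  2.39  2.7   1.22 -1.61]
[621.  23. 104.] [-0.33  0.95  2.28  2.75  1.22 -1.61]
[621.  23.  44.] [-0.33  1.12  2.25  2.77  1.34 -1.66]
```

```bash
python3 - <<'E'
from h import *
im=camera('wrist')
c=[.1525,.988];print(proj('wrist',[484.8,-270,17]),proj('wrist',[484.8+6,-270+38,17]))
A=cur();M=pick([484.8,-270],c,back=60);plan(A,M);plan(M,pick([484.8,-270],c))
E
```

```text
[np.float64(277.8), np.float64(197.1)] [np.float64(277.4), np.float64(155.0)]
2 rows {'tx': 0.0044, 'ty': -0.001, 'tz': 0.0386, 'rx': -0.0017, 'ry': -0.0121, 'rz': -0.0032}
2 rows {'tx': -0.0, 'ty': 0.0, 'tz': 0.04, 'rx': 0.0, 'ry': -0.0, 'rz': -0.0}
```

View pics/h.png

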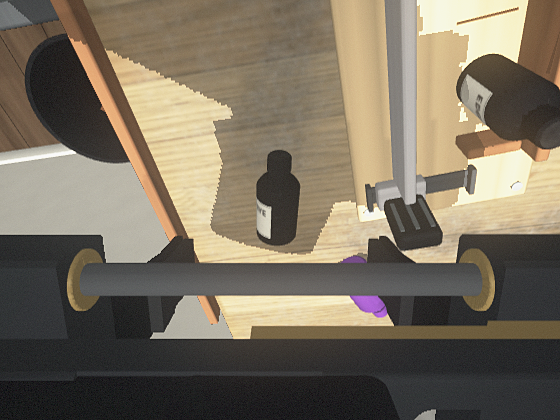

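The wrist view shows the black bottle at (278,200), cap up at (280,158), aligned with the tool. I descend and grasp.

```bash
python3 - <<'E'
from h import *
c=[.185,.983]
A=cur();M=pick([484.8,-270],c,back=60);plan(A,M);plan(M,pick([484.8,-270],c))
E
```

```text
2 rows {'tx': 0.0044, 'ty': -0.0005, 'tz': 0.0386, 'rx': 0.007, 'ry': -0.0121, 'rz': 0.0159}
2 rows {'tx': -0.0, 'ty': -0.0, 'tz': 0.04, 'rx': -0.0, 'ry': 0.0, 'rz': -0.0}
```

Request:
servo_tool([
  {"tx": 0.0044,"ty": -0.0005,"tz": 0.0386,"rx": 0.007,"ry": -0.0121,"rz": 0.0159},
  {"tx": 0.0044,"ty": -0.0005,"tz": 0.0386,"rx": 0.007,"ry": -0.0121,"rz": 0.0159},
  {"tx": 0,"ty": 0,"tz": 0,"rx": 0,"ry": 0,"rz": 0},
  {"tx": 0,"ty": 0,"tz": 0,"rx": 0,"ry": 0,"rz": 0},
  {"tx": 0,"ty": 0,"tz": 0.02,"rx": 0,"ry": 0,"rz": 0},
  {"tx": 0,"ty": 0,"tz": 0.02,"rx": 0,"ry": 0,"rz": 0},
  {"tx": 0,"ty": 0,"tz": 0.02,"rx": 0,"ry": 0,"rz": 0},
  {"tx": 0,"ty": 0,"tz": 0.02,"rx": 0,"ry": 0,"rz": 0},
  {"tx": 0,"ty": 0,"tz": 0,"rx": 0,"ry": 0,"rz": 0},
  {"tx": 0,"ty": 0,"tz": 0,"rx": 0,"ry": 0,"rz": 0},
], hand=0.3)

```text
time_s: 15.3
ee_pos: [482.5, -273.3, 5.1]
tool_rot: [0.751, 0.624, -0.168, 0.137]
force: [-0.2, 0.6, -0.5]
finger_gap: 0.698
grip_force: 0.0
```

```bash
python3 - <<'E'
from h import *
camera('wrist');nets('wrist',['tipped1_mid'])
print(cur().round(3)); plan(cur(),pick([484.8,-270],[.185,.983]))
E
```

```text
wrist tipped1_mid [([481.5, -270.3, 15.9], 0.83)]
[[ 1.65000e-01  9.83000e-01 -8.10000e-02  4.82628e+02]
 [ 8.91000e-01 -1.83000e-01 -4.14000e-01 -2.73278e+02]
 [-4.22000e-01 -4.00000e-03 -9.06000e-01  5.44100e+00]
 [ 0.00000e+00  0.00000e+00  0.00000e+00  1.00000e+00]]
1 rows {'tx': -0.0027, 'ty': 0.002, 'tz': -0.0014, 'rx': -0.0033, 'ry': -0.0006, 'rz': 0.0039}
```

Request:
servo_tool([
  {"tx": -0.0027,"ty": 0.0,"tz": -0.0014,"rx": 0,"ry": 0,"rz": 0},
  {"tx": 0,"ty": 0,"tz": 0,"rx": 0,"ry": 0,"rz": 0},
])

```text
time_s: 15.65
ee_pos: [482.7, -274.7, 7.8]
tool_rot: [0.751, 0.624, -0.167, 0.137]
force: [0.1, 1.4, -0.1]
finger_gap: 0.703
grip_force: 0.0
```

Request:
servo_tool([
  {"tx": 0,"ty": 0,"tz": 0,"rx": 0,"ry": 0,"rz": 0},
  {"tx": 0,"ty": 0,"tz": 0,"rx": 0,"ry": 0,"rz": 0},
  {"tx": 0,"ty": 0,"tz": 0,"rx": 0,"ry": 0,"rz": 0},
  {"tx": 0,"ty": 0,"tz": 0,"rx": 0,"ry": 0,"rz": 0},
  {"tx": 0,"ty": 0,"tz": 0,"rx": 0,"ry": 0,"rz": 0},
  {"tx": 0,"ty": 0,"tz": 0,"rx": 0,"ry": 0,"rz": 0},
], hand=1, grip_force=25)

```text
time_s: 16.4
ee_pos: [482.6, -274.5, 7.6]
tool_rot: [0.751, 0.624, -0.167, 0.137]
force: [1.1, 1.3, 0.8]
finger_gap: 0.39
grip_force: 25.0
```

```bash
python3 - <<'E'
from h import *
A=cur();print(A.round(3)); np.save('pickA.npy',A)
W=T([500,0,230],A[:3,:3]); Lf=T(A[:3,3]+[0,0,100],A[:3,:3]); plan(A,Lf); plan(Lf,W)
U=T([500,0,230],Rn.from_rotvec(np.radians(90)*np.array([0,0,0])).as_matrix()@A[:3,:3])
for sg in (1,-1):
    Rr=Rn.from_rotvec(np.radians(90)*sg*A[:3,1]).as_matrix()
    if (Rr@np.array([.185,.983,0]))[2]>.9: break
U=T([500,0,230],Rr@A[:3,:3]); plan(W,U)
E
```

```text
[[ 1.65000e-01  9.83000e-01 -8.00000e-02  4.82568e+02]
 [ 8.91000e-01 -1.83000e-01 -4.15000e-01 -2.74542e+02]
 [-4.22000e-01 -3.00000e-03 -9.06000e-01  7.61600e+00]
 [ 0.00000e+00  0.00000e+00  0.00000e+00  1.00000e+00]]
2 rows {'tx': -0.0282, 'ty': -0.0002, 'tz': -0.0604, 'rx': 0.0, 'ry': -0.0, 'rz': 0.0}
6 rows {'tx': 0.0435, 'ty': -0.0074, 'tz': -0.0503, 'rx': 0.0, 'ry': -0.0, 'rz': 0.0}
11 rows {'tx': 0.0, 'ty': 0.0, 'tz': -0.0, 'rx': 0.0, 'ry': 0.1818, 'rz': 0.0}
```

The bottle is gripped at 34 mm. I lift it, carry it over and turn it upright.

Request:
servo_tool([
  {"tx": -0.0282,"ty": 0,"tz": -0.0604,"rx": 0,"ry": 0,"rz": 0},
  {"tx": -0.0282,"ty": 0,"tz": -0.0604,"rx": 0,"ry": 0,"rz": 0},
  {"tx": 0.0435,"ty": -0.0074,"tz": -0.0503,"rx": 0,"ry": 0,"rz": 0},
  {"tx": 0.0435,"ty": -0.0074,"tz": -0.0503,"rx": 0,"ry": 0,"rz": 0},
  {"tx": 0.0435,"ty": -0.0074,"tz": -0.0503,"rx": 0,"ry": 0,"rz": 0},
  {"tx": 0.0435,"ty": -0.0074,"tz": -0.0503,"rx": 0,"ry": 0,"rz": 0},
  {"tx": 0.0435,"ty": -0.0074,"tz": -0.0503,"rx": 0,"ry": 0,"rz": 0},
  {"tx": 0.0435,"ty": -0.0074,"tz": -0.0503,"rx": 0,"ry": 0,"rz": 0},
  {"tx": 0,"ty": 0,"tz": 0,"rx": 0,"ry": 0,"rz": 0},
])

```text
time_s: 17.52
ee_pos: [501.6, 2.6, 231.5]
tool_rot: [0.75, 0.626, -0.165, 0.138]
force: [0.7, -1.0, -1.0]
finger_gap: 0.389
grip_force: 25.0
```

Request:
servo_tool([
  {"tx": 0,"ty": 0,"tz": 0,"rx": 0,"ry": 0.1818,"rz": 0},
  {"tx": 0,"ty": 0,"tz": 0,"rx": 0,"ry": 0.1818,"rz": 0},
  {"tx": 0,"ty": 0,"tz": 0,"rx": 0,"ry": 0.1818,"rz": 0},
  {"tx": 0,"ty": 0,"tz": 0,"rx": 0,"ry": 0.1818,"rz": 0},
  {"tx": 0,"ty": 0,"tz": 0,"rx": 0,"ry": 0.1818,"rz": 0},
  {"tx": 0,"ty": 0,"tz": 0,"rx": 0,"ry": 0.1818,"rz": 0},
  {"tx": 0,"ty": 0,"tz": 0,"rx": 0,"ry": 0.1818,"rz": 0},
  {"tx": 0,"ty": 0,"tz": 0,"rx": 0,"ry": 0.1818,"rz": 0},
  {"tx": 0,"ty": 0,"tz": 0,"rx": 0,"ry": 0.1818,"rz": 0},
  {"tx": 0,"ty": 0,"tz": 0,"rx": 0,"ry": 0.1818,"rz": 0},
])

```text
time_s: 18.77
ee_pos: [500.0, -1.8, 229.7]
tool_rot: [0.677, 0.56, 0.366, -0.306]
force: [-0.7, -0.1, -1.3]
finger_gap: 0.394
grip_force: 25.0
```

Request:
servo_tool([
  {"tx": 0,"ty": 0,"tz": 0,"rx": 0,"ry": 0.182,"rz": 0},
  {"tx": 0,"ty": 0,"tz": 0,"rx": 0,"ry": 0,"rz": 0},
  {"tx": 0,"ty": 0,"tz": 0,"rx": 0,"ry": 0,"rz": 0},
])

```text
time_s: 19.15
ee_pos: [500.2, -0.5, 230.1]
tool_rot: [0.65, 0.538, 0.412, -0.344]
force: [0.4, 0.6, -1.0]
finger_gap: 0.386
grip_force: 25.0
```

```bash
python3 - <<'E'
from h import *
s=readout.read_state();A=cur();print(s['q'].round(2));print(A.round(3))
p=np.load('pickA.npy'); c=p[:3,:3].T@np.array([.185,.983,0]); print('axis now',A[:3,:3]@c)
t=place(112.5,h=3.8,off=7.8,lift=110,x=-20); m=T((A[:3,3]+t[:3,3])/2+[0,0,20],place(0,az=.75)[:3,:3])
plan(A,m);plan(m,t);track(A,s['q'],[m,t])
E
```

```text
[-0.76  0.66  1.81  0.86  1.54 -1.02]
[[ 8.10000e-02  9.83000e-01  1.65000e-01  5.00204e+02]
 [ 4.16000e-01 -1.84000e-01  8.91000e-01 -4.77000e-01]
 [ 9.06000e-01 -4.00000e-03 -4.24000e-01  2.30129e+02]
 [ 0.00000e+00  0.00000e+00  0.00000e+00  1.00000e+00]]
axis now [5.92079937e-03 7.95503437e-04 1.00023913e+00]
4 rows {'tx': -0.0011, 'ty': 0.0145, 'tz': 0.0116, 'rx': -0.1609, 'ry': 0.0008, 'rz': 0.0739}
6 rows {'tx': -0.0068, 'ty': 0.0035, 'tz': 0.0157, 'rx': -0.1442, 'ry': 0.0, 'rz': 0.0673}
[551.  11. 212.] [-0.76  0.63  2.1   1.37  1.18 -1.13]
[602.  22. 155.] [-0.35  0.82  2.33  2.71  1.14 -1.58]
```

Request:
servo_tool([
  {"tx": -0.0011,"ty": 0.0145,"tz": 0.0116,"rx": -0.1609,"ry": 0.0008,"rz": 0.0739},
  {"tx": -0.0011,"ty": 0.0145,"tz": 0.0116,"rx": -0.1609,"ry": 0.0008,"rz": 0.0739},
  {"tx": -0.0011,"ty": 0.0145,"tz": 0.0116,"rx": -0.1609,"ry": 0.0008,"rz": 0.0739},
  {"tx": -0.0011,"ty": 0.0145,"tz": 0.0116,"rx": -0.1609,"ry": 0.0008,"rz": 0.0739},
  {"tx": 0,"ty": 0,"tz": 0,"rx": 0,"ry": 0,"rz": 0},
])

```text
time_s: 19.77
ee_pos: [550.1, 13.2, 213.5]
tool_rot: [0.771, 0.341, 0.492, -0.218]
force: [-0.1, -0.7, -0.5]
finger_gap: 0.388
grip_force: 25.0
```

Request:
servo_tool([
  {"tx": -0.0034,"ty": 0.0017,"tz": 0.0078,"rx": -0.0721,"ry": 0,"rz": 0.0336},
  {"tx": -0.0034,"ty": 0.0017,"tz": 0.0078,"rx": -0.0721,"ry": 0,"rz": 0.0336},
  {"tx": -0.0068,"ty": 0.0035,"tz": 0.0157,"rx": -0.1442,"ry": 0,"rz": 0.0673},
  {"tx": -0.0068,"ty": 0.0035,"tz": 0.0157,"rx": -0.1442,"ry": 0,"rz": 0.0673},
  {"tx": -0.0068,"ty": 0.0035,"tz": 0.0157,"rx": -0.1442,"ry": 0,"rz": 0.0673},
  {"tx": -0.0068,"ty": 0.0035,"tz": 0.0157,"rx": -0.1442,"ry": 0,"rz": 0.0673},
  {"tx": -0.0068,"ty": 0.0035,"tz": 0.0157,"rx": -0.1442,"ry": 0,"rz": 0.0673},
  {"tx": 0,"ty": 0,"tz": 0,"rx": 0,"ry": 0,"rz": 0},
  {"tx": 0,"ty": 0,"tz": 0,"rx": 0,"ry": 0,"rz": 0},
])

```text
time_s: 20.9
ee_pos: [603.6, 22.2, 156.1]
tool_rot: [0.842, 0.035, 0.539, -0.023]
force: [-0.0, 0.6, 0.0]
finger_gap: 0.39
grip_force: 25.0
```

```bash
python3 - <<'E'
from h import *
s=readout.read_state();A=cur();print(s['q'].round(2));print(A.round(3))
p=np.load('pickA.npy'); c=p[:3,:3].T@np.array([.185,.983,0]); print('axis now',A[:3,:3]@c)
for n in ('scene','wrist','top'):
    im=snap(n,'i_%s.png'%n); nets(n,['tipped1_mid','bay0','grip'])
a=place(112.5,h=3.8,off=7.8,lift=50,x=-2); b=place(112.5,h=3.8,off=7.8,lift=5,x=-2);plan(A,a);plan(a,b)
E
```

```text
[-0.35  0.83  2.34  2.71  1.16 -1.58]
[[ 4.17000e-01  8.30000e-02  9.05000e-01  6.03636e+02]
 [ 3.40000e-02 -9.97000e-01  7.60000e-02  2.22140e+01]
 [ 9.08000e-01 -1.00000e-03 -4.19000e-01  1.56095e+02]
 [ 0.00000e+00  0.00000e+00  0.00000e+00  1.00000e+00]]
axis now [-0.0035528  -0.003417    1.00024482]
scene tipped1_mid []
scene bay0 [([577.7, -280.7, 56.7], 0.57)]
scene grip [([577.9, -281.4, 53.1], 0.87)]
wrist tipped1_mid []
wrist bay0 []
wrist grip []
top tipped1_mid []
top bay0 [([623.9, -126.1, 13.9], 0.98), ([620.1, -52.8, 9.4], 0.84), ([630.8, -201.9, 13.5], 0.81), ([613.7, 24.2, 9.7], 0.58)]
top grip [([620.6, -87.3, -0.9], 0.68), ([581.1, -282.3, 50.9], 0.62)]
2 rows {'tx': -0.0325, 'ty': 0.0003, 'tz': 0.0272, 'rx': -0.0024, 'ry': -0.0027, 'rz': 0.0003}
1 rows {'tx': -0.0544, 'ty': 0.0, 'tz': 0.0254, 'rx': 0.0, 'ry': 0.0, 'rz': 0.0}
```

View pics/i_scene.png

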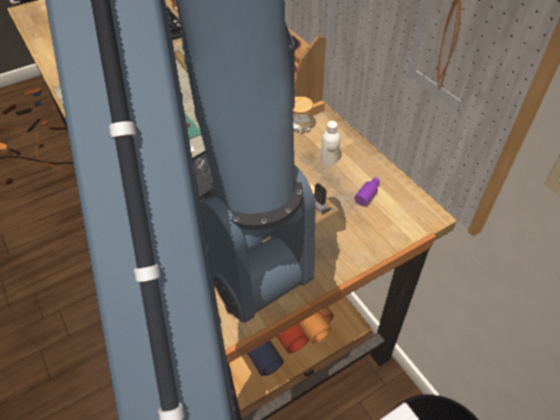

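The arm blocks the scene camera. By the kinematics the bottle is upright over bay 3. I lower it in stages and watch the force.

Request:
servo_tool([
  {"tx": -0.0217,"ty": 0,"tz": 0.0181,"rx": 0,"ry": 0,"rz": 0},
  {"tx": -0.0217,"ty": 0,"tz": 0.0181,"rx": 0,"ry": 0,"rz": 0},
  {"tx": -0.0216,"ty": 0,"tz": 0.0182,"rx": 0,"ry": 0,"rz": 0},
  {"tx": -0.018,"ty": 0,"tz": 0.0085,"rx": 0,"ry": 0,"rz": 0},
  {"tx": -0.018,"ty": 0,"tz": 0.0085,"rx": 0,"ry": 0,"rz": 0},
  {"tx": -0.018,"ty": 0,"tz": 0.0084,"rx": 0,"ry": 0,"rz": 0},
  {"tx": 0,"ty": 0,"tz": 0,"rx": 0,"ry": 0,"rz": 0},
  {"tx": 0,"ty": 0,"tz": 0,"rx": 0,"ry": 0,"rz": 0},
])

```text
time_s: 22.5
ee_pos: [619.2, 23.7, 49.1]
tool_rot: [0.842, 0.033, 0.537, -0.022]
force: [-0.9, 0.4, -1.2]
finger_gap: 0.393
grip_force: 25.0
```

```bash
python3 - <<'E'
from h import *
s=readout.read_state();A=cur();print(A.round(3),s['force'],s['moment'])
p=np.load('pickA.npy'); c=p[:3,:3].T@np.array([.185,.983,0]); print('axis now',A[:3,:3]@c)
im=snap('wrist','j.png')
plan(A,place(112.5,h=3.8,off=7.8,lift=1,x=-2))
E
```

```text
[[ 4.2000e-01  8.1000e-02  9.0400e-01  6.1918e+02]
 [ 3.2000e-02 -9.9700e-01  7.4000e-02  2.3668e+01]
 [ 9.0700e-01 -2.0000e-03 -4.2100e-01  4.9146e+01]
 [ 0.0000e+00  0.0000e+00  0.0000e+00  1.0000e+00]] [-0.87970642  0.43512111 -1.18672715] [-0.05962496  0.80536342 -0.0389373 ]
axis now [-6.06037469e-04 -3.91991848e-03  1.00024910e+00]
1 rows {'tx': -0.0035, 'ty': 0.0008, 'tz': 0.0031, 'rx': -0.0018, 'ry': -0.0016, 'rz': -0.0019}
```

View pics/j.png

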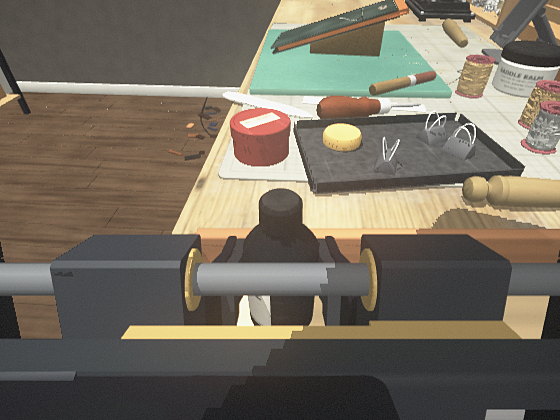

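The wrist view shows the bottle upright in the fingers at (280,230), just in front of the back rail. I lower it to contact.

Request:
servo_tool([
  {"tx": -0.0024,"ty": 0,"tz": 0.0011,"rx": 0,"ry": 0,"rz": 0},
  {"tx": -0.0024,"ty": 0,"tz": 0.0011,"rx": 0,"ry": 0,"rz": 0},
  {"tx": 0,"ty": 0,"tz": 0,"rx": 0,"ry": 0,"rz": 0},
  {"tx": 0,"ty": 0,"tz": 0,"rx": 0,"ry": 0,"rz": 0},
])

```text
time_s: 23.05
ee_pos: [619.2, 23.6, 44.8]
tool_rot: [0.842, 0.033, 0.537, -0.022]
force: [-1.1, 0.2, -0.8]
finger_gap: 0.389
grip_force: 25.0
```

Request:
servo_tool([
  {"tx": -0.0012,"ty": 0,"tz": 0.0006,"rx": 0,"ry": 0,"rz": 0},
  {"tx": 0,"ty": 0,"tz": 0,"rx": 0,"ry": 0,"rz": 0},
  {"tx": 0,"ty": 0,"tz": 0,"rx": 0,"ry": 0,"rz": 0},
])

```text
time_s: 23.42
ee_pos: [619.2, 23.6, 43.8]
tool_rot: [0.842, 0.033, 0.537, -0.022]
force: [0.4, 0.3, -0.3]
finger_gap: 0.387
grip_force: 25.0
```

Force noise is about 1 N, so I continue in 1 mm steps.

Request:
servo_tool([
  {"tx": -0.0012,"ty": 0,"tz": 0.0006,"rx": 0,"ry": 0,"rz": 0},
  {"tx": 0,"ty": 0,"tz": 0,"rx": 0,"ry": 0,"rz": 0},
  {"tx": 0,"ty": 0,"tz": 0,"rx": 0,"ry": 0,"rz": 0},
])

```text
time_s: 23.8
ee_pos: [619.5, 23.6, 43.5]
tool_rot: [0.842, 0.034, 0.538, -0.022]
force: [-1.6, -0.6, 2.7]
finger_gap: 0.397
grip_force: 25.0
```

Request:
servo_tool([
  {"tx": -0.0012,"ty": 0,"tz": 0.0006,"rx": 0,"ry": 0,"rz": 0},
  {"tx": 0,"ty": 0,"tz": 0,"rx": 0,"ry": 0,"rz": 0},
  {"tx": 0,"ty": 0,"tz": 0,"rx": 0,"ry": 0,"rz": 0},
])

```text
time_s: 24.18
ee_pos: [619.7, 23.6, 43.5]
tool_rot: [0.841, 0.033, 0.539, -0.022]
force: [-1.7, -0.7, 6.2]
finger_gap: 0.393
grip_force: 25.0
```

Contact is at z = 43.5 mm. I ease off, release and retreat along the tool.

Request:
servo_tool([
  {"tx": 0.0018,"ty": 0,"tz": -0.0008,"rx": 0,"ry": 0,"rz": 0},
  {"tx": 0,"ty": 0,"tz": 0,"rx": 0,"ry": 0,"rz": 0},
])

```text
time_s: 24.42
ee_pos: [619.5, 23.6, 43.5]
tool_rot: [0.842, 0.034, 0.538, -0.022]
force: [-1.0, 0.3, 2.7]
finger_gap: 0.388
grip_force: 25.0
```

Request:
servo_tool([
  {"tx": 0,"ty": 0,"tz": 0,"rx": 0,"ry": 0,"rz": 0},
  {"tx": 0,"ty": 0,"tz": 0,"rx": 0,"ry": 0,"rz": 0},
  {"tx": 0,"ty": 0,"tz": 0,"rx": 0,"ry": 0,"rz": 0},
  {"tx": 0,"ty": 0,"tz": 0,"rx": 0,"ry": 0,"rz": 0},
  {"tx": 0,"ty": 0,"tz": -0.01,"rx": 0,"ry": 0,"rz": 0},
  {"tx": 0,"ty": 0,"tz": -0.03,"rx": 0,"ry": 0,"rz": 0},
  {"tx": 0.02,"ty": 0,"tz": -0.04,"rx": 0,"ry": 0,"rz": 0},
  {"tx": 0.05,"ty": 0,"tz": -0.04,"rx": 0,"ry": 0,"rz": 0},
  {"tx": 0.06,"ty": 0,"tz": -0.01,"rx": 0,"ry": 0,"rz": 0},
], hand=0.4)

```text
time_s: 25.55
ee_pos: [578.9, 18.8, 170.9]
tool_rot: [0.845, 0.032, 0.534, -0.023]
force: [0.8, 0.0, -0.3]
finger_gap: 0.601
grip_force: 0.0
```

```bash
python3 - <<'E'
from h import *
s=readout.read_state();A=cur();print(s['q'].round(2));print(A.round(3))
for n in ('wrist','top'):
    im=snap(n,'k_%s.png'%n); nets(n,['tipped1_mid','stand0_mid','tipped2_mid','grip'])
E
```

```text
[-0.39  0.79  2.4   2.69  1.18 -1.59]
[[ 4.28000e-01  7.90000e-02  9.00000e-01  5.78899e+02]
 [ 2.90000e-02 -9.97000e-01  7.30000e-02  1.88390e+01]
 [ 9.03000e-01 -5.00000e-03 -4.29000e-01  1.70950e+02]
 [ 0.00000e+00  0.00000e+00  0.00000e+00  1.00000e+00]]
wrist tipped1_mid [([609.5, 23.7, 47.0], 0.82)]
wrist stand0_mid [([793.7, 58.5, 4.5], 0.33)]
wrist tipped2_mid []
wrist grip []
top tipped1_mid [([608.5, 25.7, 48.5], 0.38)]
top stand0_mid [([453.6, -21.4, 15.7], 0.69), ([632.0, -198.2, 50.2], 0.56), ([609.0, 22.5, 49.9], 0.5)]
top tipped2_mid [([452.8, -20.5, 13.5], 0.66), ([552.9, -397.7, 19.1], 0.64)]
top grip []
```

View pics/k_wrist.png

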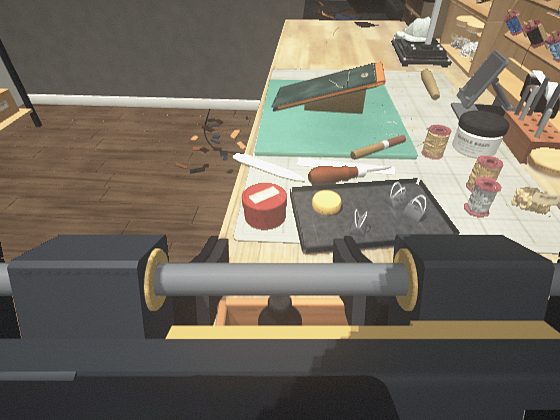

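The wrist view shows the cap at (280,300) in front of the rail, and both networks place this bottle upright at mid-height about 48 mm. Next is the amber bottle: I go back the same way.

```bash
python3 - <<'E'
from h import *
im=camera('top')
s=readout.read_state();A=cur()
print(blob('top',im,(224,277),30,True))
c=np.array([.14,.99])
Pk=pick([452.5,-21],c,back=120)
m=T([545,15,240],place(0,az=.75)[:3,:3])
for sg in (1,-1):
    Rr=Rn.from_rotvec(np.radians(90)*sg*Pk[:3,1]).as_matrix()
    if (Rr@np.array([*c,0]))[2]>.9: break
U=T([500,0,240],Rr@Pk[:3,:3]);W=T([500,0,240],Pk[:3,:3])
plan(A,m);plan(m,U);plan(U,W);plan(W,Pk)
track(A,s['q'],[m,U,W,Pk])
E
```

```text
Traceback (most recent call last):
  File "h.py", line 40, in blob
    n,L,S,_=cv2.connectedComponentsWithStats(m); k=1+np.argmax(S[1:,4]); ys,xs=np.where(L==k)
                                                     ~~~~~~~~~^^^^^^^^^
ValueError: attempt to get argmax of an empty sequence
```

```bash
python3 - <<'E'
from h import *
s=readout.read_state();A=cur()
c=np.array([.14,.99])
Pk=pick([452.5,-21],c,back=120)
m=T([545,15,240],place(0,az=.75)[:3,:3])
for sg in (1,-1):
    Rr=Rn.from_rotvec(np.radians(90)*sg*Pk[:3,1]).as_matrix()
    if (Rr@np.array([*c,0]))[2]>.9: break
U=T([500,0,240],Rr@Pk[:3,:3]);W=T([500,0,240],Pk[:3,:3])
plan(A,m);plan(m,U);plan(U,W);plan(W,Pk)
track(A,s['q'],[m,U,W,Pk])
E
```

```text
6 rows {'tx': 0.0107, 'ty': -0.0021, 'tz': -0.0135, 'rx': 0.1436, 'ry': 0.0006, 'rz': -0.0682}
5 rows {'tx': -0.004, 'ty': -0.0087, 'tz': -0.0085, 'rx': 0.1385, 'ry': 0.0, 'rz': -0.0646}
11 rows {'tx': 0.0, 'ty': 0.0, 'tz': 0.0, 'rx': 0.0, 'ry': -0.1818, 'rz': 0.0}
3 rows {'tx': 0.0306, 'ty': -0.0196, 'tz': 0.0465, 'rx': -0.0, 'ry': 0.0, 'rz': -0.0}
[545.  15. 240.] [-0.76  0.56  2.11  1.34  1.2  -1.06]
[500.   0. 240.] [-0.74  0.65  1.78  0.84  1.58 -1.01]
[500.   0. 240.] [ 0.03  0.42  1.68 -0.47  1.17  0.39]
[459.  24. 116.] [ 0.09  0.58  1.86 -0.56  0.89  0.62]
```

Request:
servo_tool([
  {"tx": 0.0107,"ty": -0.0021,"tz": -0.0135,"rx": 0.1436,"ry": 0.0006,"rz": -0.0682},
  {"tx": 0.0107,"ty": -0.0021,"tz": -0.0135,"rx": 0.1436,"ry": 0.0006,"rz": -0.0682},
  {"tx": 0.0107,"ty": -0.0021,"tz": -0.0135,"rx": 0.1436,"ry": 0.0006,"rz": -0.0682},
  {"tx": 0.0107,"ty": -0.0021,"tz": -0.0135,"rx": 0.1436,"ry": 0.0006,"rz": -0.0682},
  {"tx": 0.0107,"ty": -0.0021,"tz": -0.0135,"rx": 0.1436,"ry": 0.0006,"rz": -0.0682},
  {"tx": 0.0107,"ty": -0.0021,"tz": -0.0135,"rx": 0.1436,"ry": 0.0006,"rz": -0.0682},
  {"tx": 0,"ty": 0,"tz": 0,"rx": 0,"ry": 0,"rz": 0},
])

```text
time_s: 26.98
ee_pos: [546.7, 12.9, 241.5]
tool_rot: [0.771, 0.341, 0.493, -0.214]
force: [-0.7, 0.1, -0.6]
finger_gap: 0.602
grip_force: 0.0
```

Request:
servo_tool([
  {"tx": -0.004,"ty": -0.0087,"tz": -0.0085,"rx": 0.1385,"ry": 0,"rz": -0.0646},
  {"tx": -0.004,"ty": -0.0087,"tz": -0.0085,"rx": 0.1385,"ry": 0,"rz": -0.0646},
  {"tx": -0.004,"ty": -0.0087,"tz": -0.0085,"rx": 0.1385,"ry": 0,"rz": -0.0646},
  {"tx": -0.004,"ty": -0.0087,"tz": -0.0085,"rx": 0.1385,"ry": 0,"rz": -0.0646},
  {"tx": -0.004,"ty": -0.0087,"tz": -0.0085,"rx": 0.1385,"ry": 0,"rz": -0.0646},
  {"tx": 0,"ty": 0,"tz": 0,"rx": 0,"ry": -0.1818,"rz": 0},
  {"tx": 0,"ty": 0,"tz": 0,"rx": 0,"ry": -0.1818,"rz": 0},
  {"tx": 0,"ty": 0,"tz": 0,"rx": 0,"ry": -0.1818,"rz": 0},
  {"tx": 0,"ty": 0,"tz": 0,"rx": 0,"ry": -0.1818,"rz": 0},
  {"tx": 0,"ty": 0,"tz": 0,"rx": 0,"ry": -0.1818,"rz": 0},
])

```text
time_s: 28.22
ee_pos: [498.8, 1.9, 240.0]
tool_rot: [0.738, 0.642, 0.157, -0.136]
force: [-0.3, 0.7, 0.1]
finger_gap: 0.6
grip_force: 0.0
```

Request:
servo_tool([
  {"tx": 0,"ty": 0,"tz": 0,"rx": 0,"ry": -0.1818,"rz": 0},
  {"tx": 0,"ty": 0,"tz": 0,"rx": 0,"ry": -0.1818,"rz": 0},
  {"tx": 0,"ty": 0,"tz": 0,"rx": 0,"ry": -0.1818,"rz": 0},
  {"tx": 0,"ty": 0,"tz": 0,"rx": 0,"ry": -0.1818,"rz": 0},
  {"tx": 0,"ty": 0,"tz": 0,"rx": 0,"ry": -0.1818,"rz": 0},
  {"tx": 0,"ty": 0,"tz": 0,"rx": 0,"ry": -0.1818,"rz": 0},
  {"tx": 0,"ty": 0,"tz": 0,"rx": 0,"ry": 0,"rz": 0},
  {"tx": 0,"ty": 0,"tz": 0,"rx": 0,"ry": 0,"rz": 0},
])

```text
time_s: 29.22
ee_pos: [499.1, 0.4, 240.1]
tool_rot: [0.737, 0.641, -0.163, 0.141]
force: [0.4, -0.2, -0.0]
finger_gap: 0.598
grip_force: 0.0
```

```bash
python3 - <<'E'
from h import *
print(cur().round(3))
for n in ('wrist','scene','top'):
    im=snap(n,'l_%s.png'%n); nets(n,['tipped0_mid','tipped1_mid','tipped2_mid'])
plan(cur(),pick([452.5,-21],[.14,.99],back=120))
E
```

```text
[[ 1.26000e-01  9.90000e-01 -5.90000e-02  4.99140e+02]
 [ 8.98000e-01 -1.39000e-01 -4.17000e-01  3.53000e-01]
 [-4.21000e-01 -0.00000e+00 -9.07000e-01  2.40071e+02]
 [ 0.00000e+00  0.00000e+00  0.00000e+00  1.00000e+00]]
wrist tipped0_mid []
wrist tipped1_mid [([608.8, 24.2, 48.8], 0.82)]
wrist tipped2_mid [([557.5, -401.5, 21.1], 0.95), ([446.7, -21.9, 11.6], 0.71), ([743.1, -182.0, 0.3], 0.47)]
scene tipped0_mid []
scene tipped1_mid []
scene tipped2_mid [([453.4, -16.5, 11.7], 0.65), ([557.7, -397.2, 14.2], 0.58)]
top tipped0_mid []
top tipped1_mid [([609.2, 20.4, 51.0], 0.5), ([450.4, -22.5, 13.9], 0.44)]
top tipped2_mid [([453.5, -20.5, 14.3], 0.83), ([553.7, -395.3, 16.0], 0.81), ([798.0, 60.1, 5.0], 0.32)]
3 rows {'tx': 0.031, 'ty': -0.0199, 'tz': 0.047, 'rx': 0.0013, 'ry': 0.0003, 'rz': -0.0007}
```

View pics/l_wrist.png

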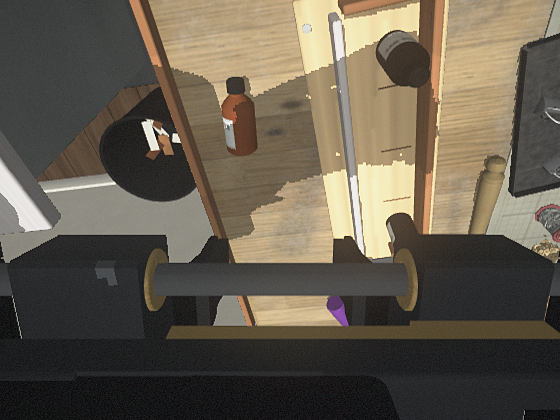

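The wrist view shows the amber bottle with its cap at (236,85) and base at (242,150). The black one stands at (403,58), with the lane and keeper clear. I get the amber axis from these ends and approach.

```bash
python3 - <<'E'
from h import *
im=cv2.imread('pics/l_wrist.png')[:,:,::-1].astype(int)
w=im[60:180,190:290]
m=((w[...,0]-w[...,2]>40)&(w[...,0]>1.9*w[...,1])).astype(np.uint8)
m=cv2.morphologyEx(m,cv2.MORPH_CLOSE,np.ones((9,9)))
n,L,S,_=cv2.connectedComponentsWithStats(m);k=1+np.argmax(S[1:,4]);print(S[k])
ys,xs=np.where(L==k)
for y in range(90,160,8):
    x=xs[ys==y-60]
    if len(x): print(y,x.min()+190,x.max()+190)
b=ray('wrist',242.5,150,17);c=ray('wrist',235.5,80,17);print(b,c,np.linalg.norm(c-b),(c-b)/np.linalg.norm(c-b))
print(proj('wrist',[452.5,-21,17]))
E
```

```text
[44 69  1  5  5]
130 234 234
[449.73786027 -63.64007538  17.        ] [459.43925898  14.79416201  17.        ] 79.03193487924537 [0.12275289 0.99243727 0.        ]
[np.float64(236.6), np.float64(114.7)]
```

```bash
python3 - <<'E'
from h import *
plan(cur(),pick([454,-22],[.123,.992],back=70))
E
```

```text
4 rows {'tx': 0.0231, 'ty': -0.0146, 'tz': 0.052, 'rx': -0.0013, 'ry': 0.0002, 'rz': -0.0055}
```

Request:
servo_tool([
  {"tx": 0.0231,"ty": -0.0146,"tz": 0.052,"rx": -0.0013,"ry": 0.0002,"rz": -0.0055},
  {"tx": 0.0231,"ty": -0.0146,"tz": 0.052,"rx": -0.0013,"ry": 0.0002,"rz": -0.0055},
  {"tx": 0.0231,"ty": -0.0146,"tz": 0.052,"rx": -0.0013,"ry": 0.0002,"rz": -0.0055},
  {"tx": 0.0231,"ty": -0.0146,"tz": 0.052,"rx": -0.0013,"ry": 0.0002,"rz": -0.0055},
  {"tx": 0,"ty": 0,"tz": 0,"rx": 0,"ry": 0,"rz": 0},
  {"tx": 0,"ty": 0,"tz": 0,"rx": 0,"ry": 0,"rz": 0},
  {"tx": 0,"ty": 0,"tz": 0,"rx": 0,"ry": 0,"rz": 0},
], hand=0.3)

```text
time_s: 30.7
ee_pos: [458.9, 2.6, 72.3]
tool_rot: [0.732, 0.646, -0.161, 0.145]
force: [0.3, -0.4, -0.3]
finger_gap: 0.698
grip_force: 0.0
```

```bash
python3 - <<'E'
from h import *
im=snap('wrist','m.png'); nets('wrist',['tipped0_mid','tipped1_mid','tipped2_mid'])
print(proj('wrist',[454,-22,17]),proj('wrist',[454+4.8,-22+38.7,17]),proj('wrist',[454-4.8,-22-38.7,17]))
plan(cur(),pick([454,-22],[.123,.992]))
E
```

```text
wrist tipped0_mid []
wrist tipped1_mid []
wrist tipped2_mid []
[np.float64(277.9), np.float64(220.4)] [np.float64(277.6), np.float64(171.9)] [np.float64(278.1), np.float64(259.5)]
2 rows {'tx': 0.0001, 'ty': -0.0006, 'tz': 0.0473, 'rx': 0.0014, 'ry': -0.0001, 'rz': -0.0005}
```

View pics/m.png

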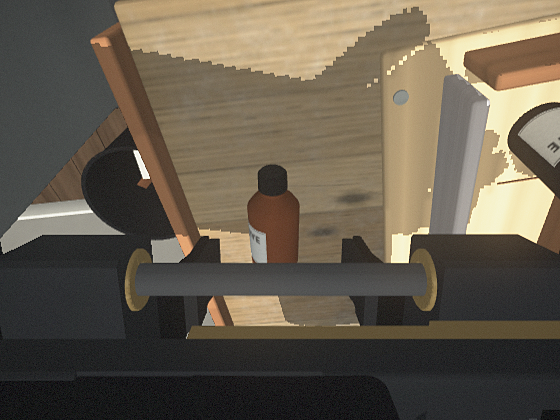

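The amber bottle is seen at (273,215), slightly left of the prediction at (278,220), so I shift the aim to about (450.5, -19) and descend.

```bash
python3 - <<'E'
from h import *
plan(cur(),pick([450.5,-19],[.123,.992]))
E
```

```text
2 rows {'tx': 0.0016, 'ty': -0.0032, 'tz': 0.0466, 'rx': 0.0014, 'ry': -0.0001, 'rz': -0.0005}
```

Request:
servo_tool([
  {"tx": 0.0032,"ty": -0.0064,"tz": 0,"rx": 0,"ry": 0,"rz": 0},
  {"tx": 0,"ty": 0,"tz": 0.0233,"rx": 0,"ry": 0,"rz": 0},
  {"tx": 0,"ty": 0,"tz": 0.0233,"rx": 0,"ry": 0,"rz": 0},
  {"tx": 0,"ty": 0,"tz": 0.0233,"rx": 0,"ry": 0,"rz": 0},
  {"tx": 0,"ty": 0,"tz": 0.0233,"rx": 0,"ry": 0,"rz": 0},
  {"tx": 0,"ty": 0,"tz": 0,"rx": 0,"ry": 0,"rz": 0},
  {"tx": 0,"ty": 0,"tz": 0,"rx": 0,"ry": 0,"rz": 0},
])

```text
time_s: 31.78
ee_pos: [448.8, -23.8, 6.6]
tool_rot: [0.731, 0.647, -0.162, 0.143]
force: [-0.5, -0.3, -0.3]
finger_gap: 0.694
grip_force: 0.0
```

Request:
servo_tool([
  {"tx": 0,"ty": 0,"tz": 0,"rx": 0,"ry": 0,"rz": 0},
  {"tx": 0,"ty": 0,"tz": 0,"rx": 0,"ry": 0,"rz": 0},
  {"tx": 0,"ty": 0,"tz": 0,"rx": 0,"ry": 0,"rz": 0},
  {"tx": 0,"ty": 0,"tz": 0,"rx": 0,"ry": 0,"rz": 0},
  {"tx": 0,"ty": 0,"tz": 0,"rx": 0,"ry": 0,"rz": 0},
  {"tx": 0,"ty": 0,"tz": 0,"rx": 0,"ry": 0,"rz": 0},
], hand=1)

```text
time_s: 32.52
ee_pos: [449.1, -24.0, 6.4]
tool_rot: [0.731, 0.647, -0.162, 0.144]
force: [-0.4, 2.5, 3.9]
finger_gap: 0.391
grip_force: 24.9
```

```bash
python3 - <<'E'
from h import *
A=cur();s=readout.read_state();print(A.round(3)); np.save('pickB.npy',A)
W=T([500,0,230],A[:3,:3]); Lf=T(A[:3,3]+[0,0,100],A[:3,:3]); plan(A,Lf); plan(Lf,W)
C=np.array([.123,.992,0])
for sg in (1,-1):
    Rr=Rn.from_rotvec(np.radians(90)*sg*A[:3,1]).as_matrix()
    if (Rr@C)[2]>.9: break
U=T([500,0,230],Rr@A[:3,:3]); plan(W,U)
t=place(37.5,lift=110,x=-20); m=T((U[:3,3]+t[:3,3])/2+[0,0,20],place(0,az=.75)[:3,:3])
plan(U,m);plan(m,t);track(A,s['q'],[Lf,W,T([500,0,230],Rn.from_rotvec(np.radians(45)*sg*A[:3,1]).as_matrix()@A[:3,:3]),U,m,t,place(37.5,lift=0,x=-2)])
E
```

```text
[[ 1.11000e-01  9.92000e-01 -5.10000e-02  4.49107e+02]
 [ 8.99000e-01 -1.23000e-01 -4.20000e-01 -2.39550e+01]
 [-4.23000e-01  1.00000e-03 -9.06000e-01  6.45000e+00]
 [ 0.00000e+00  0.00000e+00  0.00000e+00  1.00000e+00]]
2 rows {'tx': -0.0282, 'ty': 0.0, 'tz': -0.0604, 'rx': 0.0, 'ry': 0.0, 'rz': -0.0}
3 rows {'tx': -0.0111, 'ty': 0.0212, 'tz': -0.0554, 'rx': 0.0, 'ry': 0.0, 'rz': -0.0}
11 rows {'tx': -0.0, 'ty': 0.0, 'tz': 0.0, 'rx': 0.0, 'ry': 0.1818, 'rz': 0.0}
5 rows {'tx': -0.0049, 'ty': 0.0163, 'tz': 0.0008, 'rx': -0.1425, 'ry': -0.0, 'rz': 0.0666}
6 rows {'tx': -0.0084, 'ty': 0.0113, 'tz': 0.0125, 'rx': -0.1442, 'ry': 0.0, 'rz': 0.0673}
[449. -24. 106.] [-0.01  0.58  1.92 -0.63  0.79  0.59]
[500.   0. 230.] [ 0.03  0.43  1.69 -0.48  1.14  0.39]
[500.   0. 230.] [-0.43  0.37  1.76  0.37  1.14 -0.49]
[500.   0. 230.] [-0.74  0.67  1.77  0.83  1.58 -1.02]
[554. -27. 212.] [-0.82  0.64  2.05  1.3   1.21 -1.09]
[609. -53. 154.] [-0.55  0.81  2.3   2.5   1.1  -1.54]
[626. -52.  44.] [-0.52  1.1   2.21  2.57  1.27 -1.67]
```

Request:
servo_tool([
  {"tx": -0.0282,"ty": 0,"tz": -0.0604,"rx": 0,"ry": 0,"rz": 0},
  {"tx": -0.0282,"ty": 0,"tz": -0.0604,"rx": 0,"ry": 0,"rz": 0},
  {"tx": -0.0111,"ty": 0.0212,"tz": -0.0554,"rx": 0,"ry": 0,"rz": 0},
  {"tx": -0.0111,"ty": 0.0212,"tz": -0.0554,"rx": 0,"ry": 0,"rz": 0},
  {"tx": -0.0111,"ty": 0.0212,"tz": -0.0554,"rx": 0,"ry": 0,"rz": 0},
  {"tx": 0,"ty": 0,"tz": 0,"rx": 0,"ry": 0.0909,"rz": 0},
  {"tx": 0,"ty": 0,"tz": 0,"rx": 0,"ry": 0.1818,"rz": 0},
  {"tx": 0,"ty": 0,"tz": 0,"rx": 0,"ry": 0.1818,"rz": 0},
  {"tx": 0,"ty": 0,"tz": 0,"rx": 0,"ry": 0.1818,"rz": 0},
  {"tx": 0,"ty": 0,"tz": 0,"rx": 0,"ry": 0.1818,"rz": 0},
])

```text
time_s: 33.78
ee_pos: [499.2, 0.1, 229.7]
tool_rot: [0.745, 0.659, 0.079, -0.07]
force: [-0.8, -0.1, -1.9]
finger_gap: 0.39
grip_force: 24.9
```

Request:
servo_tool([
  {"tx": 0,"ty": 0,"tz": 0,"rx": 0,"ry": 0.1818,"rz": 0},
  {"tx": 0,"ty": 0,"tz": 0,"rx": 0,"ry": 0.1818,"rz": 0},
  {"tx": 0,"ty": 0,"tz": 0,"rx": 0,"ry": 0.1818,"rz": 0},
  {"tx": 0,"ty": 0,"tz": 0,"rx": 0,"ry": 0.1818,"rz": 0},
  {"tx": 0,"ty": 0,"tz": 0,"rx": 0,"ry": 0.1818,"rz": 0},
  {"tx": 0,"ty": 0,"tz": 0,"rx": 0,"ry": 0.1818,"rz": 0},
  {"tx": 0,"ty": 0,"tz": 0,"rx": 0,"ry": 0.0909,"rz": 0},
  {"tx": 0,"ty": 0,"tz": 0,"rx": 0,"ry": 0,"rz": 0},
])

```text
time_s: 34.78
ee_pos: [499.5, -0.7, 228.2]
tool_rot: [0.633, 0.557, 0.402, -0.357]
force: [0.8, 0.2, -1.0]
finger_gap: 0.387
grip_force: 24.9
```

Request:
servo_tool([
  {"tx": -0.0049,"ty": 0.0163,"tz": 0.0008,"rx": -0.1425,"ry": 0,"rz": 0.0666},
  {"tx": -0.0049,"ty": 0.0163,"tz": 0.0008,"rx": -0.1425,"ry": 0,"rz": 0.0666},
  {"tx": -0.0049,"ty": 0.0163,"tz": 0.0008,"rx": -0.1425,"ry": 0,"rz": 0.0666},
  {"tx": -0.0049,"ty": 0.0163,"tz": 0.0008,"rx": -0.1425,"ry": 0,"rz": 0.0666},
  {"tx": -0.0049,"ty": 0.0163,"tz": 0.0008,"rx": -0.1425,"ry": 0,"rz": 0.0666},
  {"tx": 0,"ty": 0,"tz": 0,"rx": 0,"ry": 0,"rz": 0},
])

```text
time_s: 35.52
ee_pos: [553.1, -25.1, 212.3]
tool_rot: [0.772, 0.341, 0.491, -0.217]
force: [-0.5, 0.5, -2.1]
finger_gap: 0.391
grip_force: 24.9
```

Request:
servo_tool([
  {"tx": -0.0084,"ty": 0.0113,"tz": 0.0125,"rx": -0.1442,"ry": 0,"rz": 0.0673},
  {"tx": -0.0084,"ty": 0.0113,"tz": 0.0125,"rx": -0.1442,"ry": 0,"rz": 0.0673},
  {"tx": -0.0084,"ty": 0.0113,"tz": 0.0125,"rx": -0.1442,"ry": 0,"rz": 0.0673},
  {"tx": -0.0084,"ty": 0.0113,"tz": 0.0125,"rx": -0.1442,"ry": 0,"rz": 0.0673},
  {"tx": -0.0084,"ty": 0.0113,"tz": 0.0125,"rx": -0.1442,"ry": 0,"rz": 0.0673},
  {"tx": -0.0084,"ty": 0.0113,"tz": 0.0125,"rx": -0.1442,"ry": 0,"rz": 0.0673},
  {"tx": 0,"ty": 0,"tz": 0,"rx": 0,"ry": 0,"rz": 0},
  {"tx": 0,"ty": 0,"tz": 0,"rx": 0,"ry": 0,"rz": 0},
])

```text
time_s: 36.52
ee_pos: [609.3, -52.5, 154.5]
tool_rot: [0.842, 0.035, 0.537, -0.022]
force: [1.2, 0.3, -0.7]
finger_gap: 0.393
grip_force: 24.9
```

```bash
python3 - <<'E'
from h import *
s=readout.read_state();A=cur();print(s['q'].round(2));print(A.round(3),s['force'].round(1))
p=np.load('pickB.npy'); c=p[:3,:3].T@np.array([.123,.992,0]); print('axis now',A[:3,:3]@c)
a=place(37.5,off=6.7,lift=50,x=-2); b=place(37.5,off=6.7,lift=8,x=-2);plan(A,a);plan(a,b)
E
```

```text
[-0.55  0.82  2.3   2.5   1.12 -1.56]
[[ 4.20000e-01  8.30000e-02  9.04000e-01  6.09254e+02]
 [ 3.60000e-02 -9.97000e-01  7.50000e-02 -5.24790e+01]
 [ 9.07000e-01  1.00000e-03 -4.21000e-01  1.54505e+02]
 [ 0.00000e+00  0.00000e+00  0.00000e+00  1.00000e+00]] [ 1.2  0.3 -0.7]
axis now [-1.55098422e-03  7.16647359e-05  9.99595213e-01]
2 rows {'tx': -0.0315, 'ty': 0.0003, 'tz': 0.0279, 'rx': -0.0017, 'ry': -0.0009, 'rz': 0.0013}
1 rows {'tx': -0.0508, 'ty': 0.0, 'tz': 0.0237, 'rx': 0.0, 'ry': 0.0, 'rz': 0.0}
```

Request:
servo_tool([
  {"tx": -0.021,"ty": 0,"tz": 0.0186,"rx": 0,"ry": 0,"rz": 0},
  {"tx": -0.021,"ty": 0,"tz": 0.0186,"rx": 0,"ry": 0,"rz": 0},
  {"tx": -0.021,"ty": 0,"tz": 0.0186,"rx": 0,"ry": 0,"rz": 0},
  {"tx": -0.017,"ty": 0,"tz": 0.0079,"rx": 0,"ry": 0,"rz": 0},
  {"tx": -0.017,"ty": 0,"tz": 0.0079,"rx": 0,"ry": 0,"rz": 0},
  {"tx": -0.0168,"ty": 0,"tz": 0.0079,"rx": 0,"ry": 0,"rz": 0},
  {"tx": 0,"ty": 0,"tz": 0,"rx": 0,"ry": 0,"rz": 0},
  {"tx": 0,"ty": 0,"tz": 0,"rx": 0,"ry": 0,"rz": 0},
])

```text
time_s: 37.52
ee_pos: [626.4, -51.6, 51.7]
tool_rot: [0.843, 0.034, 0.537, -0.022]
force: [-1.0, -0.2, -1.4]
finger_gap: 0.394
grip_force: 24.9
```

Request:
servo_tool([
  {"tx": -0.0024,"ty": 0,"tz": 0.0011,"rx": 0,"ry": 0,"rz": 0},
  {"tx": -0.0012,"ty": 0,"tz": 0.0006,"rx": 0,"ry": 0,"rz": 0},
  {"tx": 0,"ty": 0,"tz": 0,"rx": 0,"ry": 0,"rz": 0},
  {"tx": 0,"ty": 0,"tz": 0,"rx": 0,"ry": 0,"rz": 0},
])

```text
time_s: 38.02
ee_pos: [626.3, -51.2, 48.3]
tool_rot: [0.843, 0.034, 0.537, -0.022]
force: [-0.5, 0.3, -0.7]
finger_gap: 0.388
grip_force: 24.9
```

Request:
servo_tool([
  {"tx": -0.0024,"ty": 0,"tz": 0.0011,"rx": 0,"ry": 0,"rz": 0},
  {"tx": 0,"ty": 0,"tz": 0,"rx": 0,"ry": 0,"rz": 0},
  {"tx": 0,"ty": 0,"tz": 0,"rx": 0,"ry": 0,"rz": 0},
])

```text
time_s: 38.4
ee_pos: [626.3, -51.3, 46.2]
tool_rot: [0.843, 0.034, 0.537, -0.022]
force: [0.5, 0.7, -1.0]
finger_gap: 0.393
grip_force: 24.9
```

Request:
servo_tool([
  {"tx": -0.0018,"ty": 0,"tz": 0.0008,"rx": 0,"ry": 0,"rz": 0},
  {"tx": 0,"ty": 0,"tz": 0,"rx": 0,"ry": 0,"rz": 0},
  {"tx": 0,"ty": 0,"tz": 0,"rx": 0,"ry": 0,"rz": 0},
])

```text
time_s: 38.78
ee_pos: [626.7, -51.3, 46.1]
tool_rot: [0.842, 0.034, 0.538, -0.021]
force: [-1.1, 0.3, 4.3]
finger_gap: 0.389
grip_force: 24.9
```

Request:
servo_tool([
  {"tx": -0.0012,"ty": 0,"tz": 0.0006,"rx": 0,"ry": 0,"rz": 0},
  {"tx": 0,"ty": 0,"tz": 0,"rx": 0,"ry": 0,"rz": 0},
  {"tx": 0,"ty": 0,"tz": 0,"rx": 0,"ry": 0,"rz": 0},
])

```text
time_s: 39.15
ee_pos: [626.9, -51.5, 46.0]
tool_rot: [0.841, 0.034, 0.539, -0.021]
force: [-3.0, -1.9, 8.0]
finger_gap: 0.389
grip_force: 25.0
```

Request:
servo_tool([
  {"tx": -0.0012,"ty": 0,"tz": 0.0006,"rx": 0,"ry": 0,"rz": 0},
  {"tx": 0,"ty": 0,"tz": 0,"rx": 0,"ry": 0,"rz": 0},
  {"tx": 0,"ty": 0,"tz": 0,"rx": 0,"ry": 0,"rz": 0},
])

```text
time_s: 39.52
ee_pos: [627.1, -51.7, 45.8]
tool_rot: [0.841, 0.034, 0.54, -0.021]
force: [-3.6, -0.3, 10.4]
finger_gap: 0.388
grip_force: 25.0
```

Contact is at z = 46 mm. I back off 3 mm of command, release and retreat.

Request:
servo_tool([
  {"tx": 0.0034,"ty": 0,"tz": -0.0016,"rx": 0,"ry": 0,"rz": 0},
  {"tx": 0,"ty": 0,"tz": 0,"rx": 0,"ry": 0,"rz": 0},
  {"tx": 0,"ty": 0,"tz": 0,"rx": 0,"ry": 0,"rz": 0},
])

```text
time_s: 39.9
ee_pos: [626.4, -51.5, 45.8]
tool_rot: [0.843, 0.034, 0.537, -0.021]
force: [-1.1, -0.1, 3.7]
finger_gap: 0.387
grip_force: 25.0
```

Request:
servo_tool([
  {"tx": 0,"ty": 0,"tz": 0,"rx": 0,"ry": 0,"rz": 0},
  {"tx": 0,"ty": 0,"tz": 0,"rx": 0,"ry": 0,"rz": 0},
  {"tx": 0,"ty": 0,"tz": 0,"rx": 0,"ry": 0,"rz": 0},
  {"tx": 0,"ty": 0,"tz": 0,"rx": 0,"ry": 0,"rz": 0},
  {"tx": 0,"ty": 0,"tz": -0.01,"rx": 0,"ry": 0,"rz": 0},
  {"tx": 0,"ty": 0,"tz": -0.03,"rx": 0,"ry": 0,"rz": 0},
  {"tx": 0.02,"ty": 0,"tz": -0.04,"rx": 0,"ry": 0,"rz": 0},
  {"tx": 0.05,"ty": 0,"tz": -0.04,"rx": 0,"ry": 0,"rz": 0},
  {"tx": 0.06,"ty": 0,"tz": -0.01,"rx": 0,"ry": 0,"rz": 0},
  {"tx": 0,"ty": 0,"tz": 0,"rx": 0,"ry": 0,"rz": 0},
], hand=0.4)

```text
time_s: 41.15
ee_pos: [579.7, -55.1, 180.4]
tool_rot: [0.841, 0.036, 0.54, -0.019]
force: [0.7, 0.3, -0.4]
finger_gap: 0.603
grip_force: 0.0
```

```bash
python3 - <<'E'
from h import *
s=readout.read_state();A=cur();print(s['q'].round(2),A[:3,3].round(1))
for n in ('wrist','top'):
    im=snap(n,'n_%s.png'%n); nets(n,['tipped0_mid','tipped1_mid','tipped2_mid','stand0_mid'])
# path back to grip: y=-? keep q continuous; final tool down with tool y ~ ey or -ey
m=T([545,-15,240],place(0,az=.75)[:3,:3])
U=T([500,-20,240],place(0,az=1.5)[:3,:3])
D=T([500,-20,240],frame([1,0,0],[0,0,-1]))
for yy in (ey,-ey):
    print('end',yy); R=frame(yy,[0,0,-1]); track(A,s['q'],[m,U,D,T([540,-240,200],R),T([573,-282,160],R)])
plan(A,m);plan(m,U);plan(U,D)
E
```

```text
[-0.61  0.76  2.38  2.45  1.14 -1.58] [579.7 -55.1 180.4]
wrist tipped0_mid []
wrist tipped1_mid []
wrist tipped2_mid [([610.2, -48.5, 47.1], 0.96)]
wrist stand0_mid [([740.9, -184.8, -1.1], 0.31)]
top tipped0_mid []
top tipped1_mid []
top tipped2_mid [([555.2, -396.9, 15.9], 0.86), ([799.7, 58.2, 6.2], 0.26)]
top stand0_mid [([632.7, -199.7, 51.2], 0.5)]
end [-0.07991469  0.99680171  0.        ]
[545. -15. 240.] [-0.82  0.57  2.07  1.29  1.23 -1.04]
[500. -20. 240.] [-0.73  0.69  1.66  0.75  1.7  -1.01]
[500. -20. 240.] [-0.26  0.34  1.72  0.    1.08 -0.26]
[ 540. -240.  200.] [-0.61  0.51  1.55 -0.    1.08 -2.26]
[ 573. -282.  160.] [-0.63  0.62  1.46  0.    1.06 -2.28]
end [ 0.07991469 -0.99680171 -0.        ]
[545. -15. 240.] [-0.82  0.57  2.07  1.29  1.23 -1.04]
[500. -20. 240.] [-0.73  0.69  1.66  0.75  1.7  -1.01]
[500. -20. 240.] [-0.26  0.34  1.72  0.    1.08 -0.26]
[ 540. -240.  200.] [-0.61  0.51  1.55  0.    1.08  0.88]
[ 573. -282.  160.] [-0.63  0.62  1.46  0.    1.06  0.86]
6 rows {'tx': 0.0105, 'ty': -0.0114, 'tz': -0.009, 'rx': 0.1448, 'ry': -0.0009, 'rz': -0.0657}
6 rows {'tx': -0.0022, 'ty': -0.0088, 'tz': -0.0048, 'rx': 0.1442, 'ry': -0.0, 'rz': -0.0673}
8 rows {'tx': 0.0, 'ty': 0.0, 'tz': 0.0, 'rx': -0.0008, 'ry': -0.1806, 'rz': 0.0013}
```

Request:
servo_tool([
  {"tx": 0.0105,"ty": -0.0114,"tz": -0.009,"rx": 0.1448,"ry": -0.0009,"rz": -0.0657},
  {"tx": 0.0105,"ty": -0.0114,"tz": -0.009,"rx": 0.1448,"ry": -0.0009,"rz": -0.0657},
  {"tx": 0.0105,"ty": -0.0114,"tz": -0.009,"rx": 0.1448,"ry": -0.0009,"rz": -0.0657},
  {"tx": 0.0105,"ty": -0.0114,"tz": -0.009,"rx": 0.1448,"ry": -0.0009,"rz": -0.0657},
  {"tx": 0.0105,"ty": -0.0114,"tz": -0.009,"rx": 0.1448,"ry": -0.0009,"rz": -0.0657},
  {"tx": 0.0105,"ty": -0.0114,"tz": -0.009,"rx": 0.1448,"ry": -0.0009,"rz": -0.0657},
  {"tx": 0,"ty": 0,"tz": 0,"rx": 0,"ry": 0,"rz": 0},
])

```text
time_s: 42.52
ee_pos: [546.4, -16.6, 235.3]
tool_rot: [0.773, 0.338, 0.49, -0.218]
force: [-0.3, -0.1, -0.7]
finger_gap: 0.602
grip_force: 0.0
```

Request:
servo_tool([
  {"tx": -0.0022,"ty": -0.0088,"tz": -0.0048,"rx": 0.1442,"ry": 0,"rz": -0.0673},
  {"tx": -0.0022,"ty": -0.0088,"tz": -0.0048,"rx": 0.1442,"ry": 0,"rz": -0.0673},
  {"tx": -0.0022,"ty": -0.0088,"tz": -0.0048,"rx": 0.1442,"ry": 0,"rz": -0.0673},
  {"tx": -0.0022,"ty": -0.0088,"tz": -0.0048,"rx": 0.1442,"ry": 0,"rz": -0.0673},
  {"tx": -0.0022,"ty": -0.0088,"tz": -0.0048,"rx": 0.1442,"ry": 0,"rz": -0.0673},
  {"tx": -0.0022,"ty": -0.0088,"tz": -0.0048,"rx": 0.1442,"ry": 0,"rz": -0.0673},
  {"tx": 0,"ty": 0,"tz": 0,"rx": 0,"ry": 0,"rz": 0},
])

```text
time_s: 43.4
ee_pos: [501.0, -19.3, 234.8]
tool_rot: [0.594, 0.596, 0.378, -0.386]
force: [-0.3, 0.7, 0.1]
finger_gap: 0.598
grip_force: 0.0
```

Request:
servo_tool([
  {"tx": 0,"ty": 0,"tz": 0,"rx": 0,"ry": -0.1806,"rz": 0},
  {"tx": 0,"ty": 0,"tz": 0,"rx": 0,"ry": -0.1806,"rz": 0},
  {"tx": 0,"ty": 0,"tz": 0,"rx": 0,"ry": -0.1806,"rz": 0},
  {"tx": 0,"ty": 0,"tz": 0,"rx": 0,"ry": -0.1806,"rz": 0},
  {"tx": 0,"ty": 0,"tz": 0,"rx": 0,"ry": -0.1806,"rz": 0},
  {"tx": 0,"ty": 0,"tz": 0,"rx": 0,"ry": -0.1806,"rz": 0},
  {"tx": 0,"ty": 0,"tz": 0,"rx": 0,"ry": -0.1806,"rz": 0},
  {"tx": 0,"ty": 0,"tz": 0,"rx": 0,"ry": -0.1806,"rz": 0},
  {"tx": 0,"ty": 0,"tz": 0,"rx": 0,"ry": 0,"rz": 0},
])

```text
time_s: 44.52
ee_pos: [498.1, -17.2, 235.0]
tool_rot: [0.703, 0.711, -0.001, -0.006]
force: [0.2, -1.1, 0.5]
finger_gap: 0.601
grip_force: 0.0
```

```bash
python3 - <<'E'
from h import *
A=cur();print(A.round(2))
camera('scene');im=camera('top')
for n in ('scene','top'): nets(n,['tipped0_mid','tipped1_mid','tipped2_mid','stand0_mid','grip'])
cv2.imwrite('pics/o.png',cv2.resize(im[170:260,170:370],None,fx=4,fy=4,interpolation=2)[:,:,::-1])
R=frame(-ey,[0,0,-1]); W=T([540,-240,200],R); plan(A,W); plan(W,T([574,-282,130],R))
E
```

```text
[[-1.0000e-02  1.0000e+00 -1.0000e-02  4.9812e+02]
 [ 1.0000e+00  1.0000e-02  1.0000e-02 -1.7210e+01]
 [ 1.0000e-02 -1.0000e-02 -1.0000e+00  2.3498e+02]
 [ 0.0000e+00  0.0000e+00  0.0000e+00  1.0000e+00]]
scene tipped0_mid []
scene tipped1_mid [([615.5, 24.6, 46.6], 0.63)]
scene tipped2_mid [([558.6, -398.1, 14.2], 0.68), ([617.6, -49.8, 44.7], 0.6)]
scene stand0_mid [([635.6, -200.4, 50.8], 0.94)]
scene grip [([577.2, -283.0, 55.3], 0.91), ([628.2, -199.9, 9.9], 0.22), ([617.2, -51.7, 46.7], 0.19)]
top tipped0_mid [([378.4, -169.4, 2.6], 0.55), ([798.1, 56.8, 4.4], 0.31)]
top tipped1_mid [([699.4, -393.2, 0.3], 0.36), ([618.6, -88.1, -1.3], 0.19)]
top tipped2_mid [([555.4, -400.5, 15.6], 0.83)]
top stand0_mid [([631.8, -199.2, 50.1], 0.68)]
top grip [([581.4, -281.3, 48.3], 0.58)]
11 rows {'tx': -0.0198, 'ty': 0.0229, 'tz': 0.004, 'rx': -0.0016, 'ry': 0.0001, 'rz': 0.174}
2 rows {'tx': 0.0204, 'ty': 0.0297, 'tz': 0.0467, 'rx': 0.0, 'ry': 0.0, 'rz': 0.0}
```

View pics/o.png

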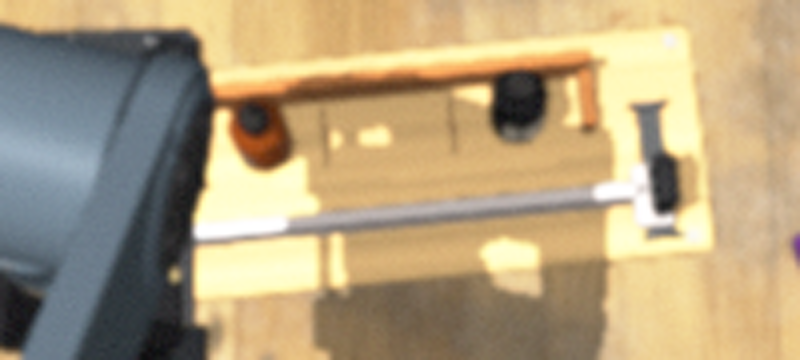

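All three bottles stand: amber at (258,130), black in bay 0 at (518,100), and the other black behind the arm at about (615,24) per the scene camera. Now I close the keeper.

Request:
servo_tool([
  {"tx": -0.0198,"ty": 0.0229,"tz": 0.004,"rx": -0.0016,"ry": 0,"rz": 0.174},
  {"tx": -0.0198,"ty": 0.0229,"tz": 0.004,"rx": -0.0016,"ry": 0,"rz": 0.174},
  {"tx": -0.0198,"ty": 0.0229,"tz": 0.004,"rx": -0.0016,"ry": 0,"rz": 0.174},
  {"tx": -0.0198,"ty": 0.0229,"tz": 0.004,"rx": -0.0016,"ry": 0,"rz": 0.174},
  {"tx": -0.0198,"ty": 0.0229,"tz": 0.004,"rx": -0.0016,"ry": 0,"rz": 0.174},
  {"tx": -0.0198,"ty": 0.0229,"tz": 0.004,"rx": -0.0016,"ry": 0,"rz": 0.174},
  {"tx": -0.0198,"ty": 0.0229,"tz": 0.004,"rx": -0.0016,"ry": 0,"rz": 0.174},
  {"tx": -0.0198,"ty": 0.0229,"tz": 0.004,"rx": -0.0016,"ry": 0,"rz": 0.174},
  {"tx": -0.0198,"ty": 0.0229,"tz": 0.004,"rx": -0.0016,"ry": 0,"rz": 0.174},
  {"tx": -0.0198,"ty": 0.0229,"tz": 0.004,"rx": -0.0016,"ry": 0,"rz": 0.174},
], hand=0.6, grip_force=20)

```text
time_s: 46.38
ee_pos: [552.6, -224.3, 204.7]
tool_rot: [0.995, 0.104, 0.001, 0.001]
force: [-0.2, 0.4, 0.4]
finger_gap: 0.399
grip_force: 0.0
```

Request:
servo_tool([
  {"tx": -0.0198,"ty": 0.0229,"tz": 0.004,"rx": -0.0016,"ry": 0,"rz": 0.174},
  {"tx": 0.0204,"ty": 0.0297,"tz": 0.0467,"rx": 0,"ry": 0,"rz": 0},
  {"tx": 0.0204,"ty": 0.0297,"tz": 0.0467,"rx": 0,"ry": 0,"rz": 0},
  {"tx": 0,"ty": 0,"tz": 0,"rx": 0,"ry": 0,"rz": 0},
  {"tx": 0,"ty": 0,"tz": 0,"rx": 0,"ry": 0,"rz": 0},
])

```text
time_s: 47.0
ee_pos: [575.5, -285.3, 132.4]
tool_rot: [0.999, 0.038, 0.001, 0.002]
force: [-0.4, -1.0, 1.1]
finger_gap: 0.402
grip_force: 0.0
```

```bash
python3 - <<'E'
from h import *
A=cur();print(A.round(3))
camera('wrist');nets('wrist',['grip','stand0_mid'])
R=frame(-ey,[0,0,-1]);plan(A,T([574,-282,54],R))
E
```

```text
[[ 9.97000e-01  7.60000e-02  1.00000e-03  5.75539e+02]
 [ 7.60000e-02 -9.97000e-01 -3.00000e-03 -2.85337e+02]
 [ 1.00000e-03  3.00000e-03 -1.00000e+00  1.32420e+02]
 [ 0.00000e+00  0.00000e+00  0.00000e+00  1.00000e+00]]
wrist grip [([580.7, -282.9, 50.1], 0.76)]
wrist stand0_mid [([633.6, -198.4, 48.2], 0.76), ([620.3, -128.6, 10.8], 0.36)]
2 rows {'tx': -0.0009, 'ty': -0.0024, 'tz': 0.0523, 'rx': 0.0021, 'ry': -0.0006, 'rz': -0.0025}
```

Request:
servo_tool([
  {"tx": 0,"ty": -0.0045,"tz": 0,"rx": 0.004,"ry": 0,"rz": 0},
  {"tx": 0,"ty": 0,"tz": 0.045,"rx": 0,"ry": 0,"rz": 0},
  {"tx": 0,"ty": 0,"tz": 0.035,"rx": 0,"ry": 0,"rz": 0},
  {"tx": 0,"ty": 0,"tz": 0.024,"rx": 0,"ry": 0,"rz": 0},
  {"tx": 0,"ty": 0,"tz": 0,"rx": 0,"ry": 0,"rz": 0},
  {"tx": 0,"ty": 0,"tz": 0,"rx": 0,"ry": 0,"rz": 0},
])

```text
time_s: 47.9
ee_pos: [576.3, -282.9, 55.1]
tool_rot: [0.999, 0.038, 0.001, 0.001]
force: [-1.0, -0.8, 0.1]
finger_gap: 0.4
grip_force: 0.0
```

Request:
servo_tool([
  {"tx": 0,"ty": 0,"tz": 0,"rx": 0,"ry": 0,"rz": 0},
  {"tx": 0,"ty": 0,"tz": 0,"rx": 0,"ry": 0,"rz": 0},
  {"tx": 0,"ty": 0,"tz": 0,"rx": 0,"ry": 0,"rz": 0},
  {"tx": 0,"ty": 0,"tz": 0,"rx": 0,"ry": 0,"rz": 0},
  {"tx": 0,"ty": 0,"tz": 0,"rx": 0,"ry": 0,"rz": 0},
  {"tx": 0,"ty": 0,"tz": 0,"rx": 0,"ry": 0,"rz": 0},
], hand=1)

```text
time_s: 48.65
ee_pos: [575.7, -281.8, 54.6]
tool_rot: [0.999, 0.038, 0.001, -0.0]
force: [-0.7, 4.8, 5.7]
finger_gap: 0.157
grip_force: 20.0
```

Gripped. I slide it home slowly along tool +x.

Request:
servo_tool([
  {"tx": 0.003,"ty": 0,"tz": 0,"rx": 0,"ry": 0,"rz": 0},
  {"tx": 0.004,"ty": 0,"tz": 0,"rx": 0,"ry": 0,"rz": 0},
  {"tx": 0.004,"ty": 0,"tz": 0,"rx": 0,"ry": 0,"rz": 0},
  {"tx": 0.004,"ty": 0,"tz": 0,"rx": 0,"ry": 0,"rz": 0},
  {"tx": 0.004,"ty": 0,"tz": 0,"rx": 0,"ry": 0,"rz": 0},
  {"tx": 0.004,"ty": 0,"tz": 0,"rx": 0,"ry": 0,"rz": 0},
  {"tx": 0.004,"ty": 0,"tz": 0,"rx": 0,"ry": 0,"rz": 0},
  {"tx": 0.004,"ty": 0,"tz": 0,"rx": 0,"ry": 0,"rz": 0},
  {"tx": 0.004,"ty": 0,"tz": 0,"rx": 0,"ry": 0,"rz": 0},
  {"tx": 0.004,"ty": 0,"tz": 0,"rx": 0,"ry": 0,"rz": 0},
])

```text
time_s: 49.9
ee_pos: [603.7, -279.6, 54.6]
tool_rot: [0.999, 0.038, -0.001, -0.0]
force: [-3.2, 3.7, 7.0]
finger_gap: 0.161
grip_force: 20.0
```

Request:
servo_tool([
  {"tx": 0.003,"ty": 0,"tz": 0,"rx": 0,"ry": 0,"rz": 0},
  {"tx": 0.002,"ty": 0,"tz": 0,"rx": 0,"ry": 0,"rz": 0},
  {"tx": 0,"ty": 0,"tz": 0,"rx": 0,"ry": 0,"rz": 0},
  {"tx": 0,"ty": 0,"tz": 0,"rx": 0,"ry": 0,"rz": 0},
])

```text
time_s: 50.4
ee_pos: [605.7, -279.5, 54.6]
tool_rot: [0.999, 0.038, -0.002, -0.001]
force: [-6.7, 2.9, 8.6]
finger_gap: 0.159
grip_force: 20.0
```

Request:
servo_tool([
  {"tx": 0.003,"ty": 0,"tz": 0,"rx": 0,"ry": 0,"rz": 0},
  {"tx": 0,"ty": 0,"tz": 0,"rx": 0,"ry": 0,"rz": 0},
  {"tx": 0,"ty": 0,"tz": 0,"rx": 0,"ry": 0,"rz": 0},
])

```text
time_s: 50.78
ee_pos: [605.8, -279.5, 54.5]
tool_rot: [0.999, 0.039, -0.005, -0.001]
force: [-10.3, 1.4, 11.3]
finger_gap: 0.161
grip_force: 20.0
```

Request:
servo_tool([
  {"tx": -0.002,"ty": 0,"tz": 0,"rx": 0,"ry": 0,"rz": 0},
  {"tx": 0,"ty": 0,"tz": 0,"rx": 0,"ry": 0,"rz": 0},
  {"tx": 0,"ty": 0,"tz": 0,"rx": 0,"ry": 0,"rz": 0},
  {"tx": 0,"ty": 0,"tz": 0,"rx": 0,"ry": 0,"rz": 0},
  {"tx": 0,"ty": 0,"tz": -0.04,"rx": 0,"ry": 0,"rz": 0},
  {"tx": 0,"ty": 0,"tz": -0.08,"rx": 0,"ry": 0,"rz": 0},
  {"tx": 0,"ty": 0,"tz": -0.08,"rx": 0,"ry": 0,"rz": 0},
  {"tx": 0,"ty": 0,"tz": -0.04,"rx": 0,"ry": 0,"rz": 0},
  {"tx": 0,"ty": 0,"tz": 0,"rx": 0,"ry": 0,"rz": 0},
], hand=0.6)

```text
time_s: 51.9
ee_pos: [610.8, -280.7, 237.7]
tool_rot: [0.999, 0.038, 0.004, 0.003]
force: [0.1, 0.1, -0.9]
finger_gap: 0.399
grip_force: 0.0
```

```bash
python3 - <<'E'
from h import *
s=readout.read_state();print(s['ee_pos'],s['time_s'])
for n in ('wrist','scene','top'):
    camera(n); nets(n,['tipped1_mid','tipped2_mid','stand0_mid','grip'])
E
```

```text
[ 610.79452407 -280.73675692  237.69719882] 51.9
wrist tipped1_mid []
wrist tipped2_mid [([609.5, -33.7, 43.5], 0.82), ([554.5, -400.3, 20.9], 0.62), ([624.5, -123.2, 11.2], 0.18)]
wrist stand0_mid [([631.1, -197.7, 48.6], 0.76), ([622.0, -123.6, 11.8], 0.47)]
wrist grip [([606.2, -281.4, 54.0], 0.56)]
scene tipped1_mid []
scene tipped2_mid [([553.2, -396.6, 13.2], 0.72)]
scene stand0_mid [([635.1, -201.1, 49.6], 0.74), ([740.3, -180.7, 1.9], 0.25)]
scene grip [([608.7, -277.6, 55.8], 0.69)]
top tipped1_mid [([607.2, 22.6, 49.4], 0.81)]
top tipped2_mid [([554.6, -397.4, 15.9], 0.77), ([613.4, -31.5, 47.8], 0.76)]
top stand0_mid []
top grip []
```

The amber bottle's estimate moved about 18 mm along +y, probably the announced knock. With no picture views left, I check numerically whether it is still upright, comparing its silhouette with one rendered from the calibration.

```bash
python3 - <<'E'
from h import *
for n in ('top','scene'):
    im=camera(n); 
    for nm,x,y in (('amber',613,-32),('stand',633,-199)):
        print(n,nm,'base/mid/bodytop/cap',[proj(n,[x,y,z]) for z in (10,49,76,88)])
im=camera('top').astype(int); cu,cv=[int(t) for t in proj('top',[613,-32,45])]
w=im[cv-16:cv+18,cu-22:cu+22]
for r,row in enumerate(w):
    s=''
    for p in row:
        R,G,B=p
        s+='#' if max(p)<60 else ('A' if R>1.9*G and R<210 else ('r' if R>1.45*G and B<120 else '.'))
    print(cv-16+r,s)
print('col0',cu-22)
E
```

```text
top amber base/mid/bodytop/cap [[np.float64(227.0), np.float64(207.5)], [np.float64(225.1), np.float64(203.9)], [np.float64(223.7), np.float64(201.3)], [np.float64(223.1), np.float64(200.1)]]
top stand base/mid/bodytop/cap [[np.float64(298.0), np.float64(197.7)], [np.float64(298.4), np.float64(193.8)], [np.float64(298.6), np.float64(191.0)], [np.float64(298.8), np.float64(189.7)]]
scene amber base/mid/bodytop/cap [[np.float64(211.7), np.float64(244.0)], [np.float64(209.4), np.float64(232.5)], [np.float64(207.7), np.float64(224.1)], [np.float64(206.9), np.float64(220.3)]]
scene stand base/mid/bodytop/cap [[np.float64(274.5), np.float64(205.9)], [np.float64(274.1), np.float64(194.0)], [np.float64(273.7), np.float64(185.4)], [np.float64(273.6), np.float64(181.5)]]
188 ............................................
189 ............................................
190 ............................................
191 ............................................
192 ....................................rrrrrrrr
193 ..........................rrrrrrrrrrrrrrrrrr
194 ................rrrrrrrrrrrrrr
[... 646 characters left out ...]
.....
208 #######..........rAAAAAAAAAArrr.............
209 #######...........rAAAAAAArrrr..............
210 #######............rAArrrr..................
211 ######......................................
212 ####........................................
213 ............................................
214 ............................................
215 ............................................
216 ............................................
217 ............................................
218 ............................................
219 ................................#...........
220 ............................................
221 ............................................
col0 203
```

The amber bottle is upright: base at about (226,206), cap at about (222,200), as rendered. It has slid to carrier y ≈ 59, 21 mm off the middle of bay 2 and touching the bay line. I'll centre it by its cap from above, with the keeper staying locked.

```bash
python3 - <<'E'
from h import *
s=readout.read_state();A=cur();R=frame(-ey,[0,0,-1]);B=T([610,-80,235],R)
plan(A,B);track(A,s['q'],[B,T([612,-31,79],R),T([616,-52,79],R)])
E
```

```text
4 rows {'tx': 0.0055, 'ty': -0.0664, 'tz': -0.0003, 'rx': 0.0003, 'ry': -0.0004, 'rz': -0.0013}
[610. -80. 235.] [-0.31  0.5   1.45  0.    1.19  1.18]
[612. -31.  79.] [-0.23  0.7   1.58  0.    0.87  1.26]
[616. -52.  79.] [-0.26  0.7   1.56  0.    0.87  1.23]
```

Request:
servo_tool([
  {"tx": 0.0055,"ty": -0.0664,"tz": 0,"rx": 0,"ry": 0,"rz": -0.0013},
  {"tx": 0.0055,"ty": -0.0664,"tz": 0,"rx": 0,"ry": 0,"rz": -0.0013},
  {"tx": 0.0055,"ty": -0.0664,"tz": 0,"rx": 0,"ry": 0,"rz": -0.0013},
  {"tx": 0.0055,"ty": -0.0664,"tz": 0,"rx": 0,"ry": 0,"rz": -0.0013},
  {"tx": 0,"ty": 0,"tz": 0,"rx": 0,"ry": 0,"rz": 0},
  {"tx": 0,"ty": 0,"tz": 0,"rx": 0,"ry": 0,"rz": 0},
], hand=0.55)

```text
time_s: 53.55
ee_pos: [610.3, -80.1, 234.3]
tool_rot: [0.999, 0.04, 0.001, 0.001]
force: [-0.5, -0.3, 0.6]
finger_gap: 0.447
grip_force: 0.0
```

```bash
python3 - <<'E'
from h import *
print(cur()[:3,3])
for n in ('wrist','scene','top'):
    camera(n); nets(n,['tipped1_mid','tipped2_mid','stand0_mid','grip','bay0'])
E
```

```text
[610.30294741 -80.14320041 234.32309031]
wrist tipped1_mid [([609.2, 23.4, 49.4], 0.88)]
wrist tipped2_mid [([608.2, -32.9, 47.3], 0.8), ([555.1, -401.7, 18.5], 0.58)]
wrist stand0_mid [([629.7, -202.1, 48.4], 0.81)]
wrist grip [([608.7, -279.6, 50.9], 0.85)]
wrist bay0 [([613.0, 24.6, 10.3], 0.89), ([631.1, -203.3, 12.9], 0.88), ([631.6, -200.8, 45.8], 0.63)]
scene tipped1_mid [([612.7, 26.0, 44.5], 0.57)]
scene tipped2_mid [([555.4, -396.4, 11.4], 0.66), ([610.8, -32.6, 44.3], 0.52)]
scene stand0_mid []
scene grip [([607.7, -279.3, 56.3], 0.64)]
scene bay0 [([621.3, -51.0, 7.9], 0.92), ([608.4, 22.6, 11.3], 0.92), ([628.9, -202.3, 10.9], 0.81), ([624.5, -123.1, 7.6], 0.74)]
top tipped1_mid []
top tipped2_mid [([551.7, -394.9, 16.0], 0.6), ([625.2, -127.5, 12.8], 0.59), ([742.2, -186.9, -0.3], 0.18)]
top stand0_mid [([634.0, -196.7, 50.0], 0.52)]
top grip [([608.8, -279.6, 49.8], 0.75)]
top bay0 [([629.2, -199.7, 12.1], 0.93), ([626.7, -128.5, 12.6], 0.9), ([620.4, -49.1, 7.3], 0.81), ([608.5, -279.6, 51.5], 0.36)]
```

```bash
python3 - <<'E'
from h import *
R=frame(-ey,[0,0,-1]);plan(cur(),T([612.5,-32.7,130],R))
E
```

```text
3 rows {'tx': 0.0027, 'ty': -0.0208, 'tz': 0.0463, 'rx': 0.0003, 'ry': -0.0006, 'rz': 0.0001}
```

Request:
servo_tool([
  {"tx": 0.0027,"ty": -0.0208,"tz": 0.0463,"rx": 0,"ry": 0,"rz": 0},
  {"tx": 0.0027,"ty": -0.0208,"tz": 0.0463,"rx": 0,"ry": 0,"rz": 0},
  {"tx": 0.0027,"ty": -0.0208,"tz": 0.0463,"rx": 0,"ry": 0,"rz": 0},
  {"tx": 0,"ty": 0,"tz": 0,"rx": 0,"ry": 0,"rz": 0},
  {"tx": 0,"ty": 0,"tz": 0.0333,"rx": 0,"ry": 0,"rz": 0},
  {"tx": 0,"ty": 0,"tz": 0.0333,"rx": 0,"ry": 0,"rz": 0},
  {"tx": 0,"ty": 0,"tz": 0,"rx": 0,"ry": 0,"rz": 0},
  {"tx": 0,"ty": 0,"tz": 0,"rx": 0,"ry": 0,"rz": 0},
])

```text
time_s: 55.45
ee_pos: [613.9, -33.6, 81.6]
tool_rot: [0.999, 0.04, 0.002, 0.001]
force: [0.3, 0.6, 0.3]
finger_gap: 0.451
grip_force: 0.0
```

Request:
servo_tool([
  {"tx": 0,"ty": 0,"tz": 0,"rx": 0,"ry": 0,"rz": 0},
  {"tx": 0,"ty": 0,"tz": 0,"rx": 0,"ry": 0,"rz": 0},
  {"tx": 0,"ty": 0,"tz": 0,"rx": 0,"ry": 0,"rz": 0},
  {"tx": 0,"ty": 0,"tz": 0,"rx": 0,"ry": 0,"rz": 0},
  {"tx": 0,"ty": 0,"tz": 0,"rx": 0,"ry": 0,"rz": 0},
], hand=1, grip_force=10)

```text
time_s: 56.08
ee_pos: [612.9, -32.8, 80.4]
tool_rot: [0.999, 0.04, 0.001, 0.0]
force: [-0.7, 0.7, 4.5]
finger_gap: 0.192
grip_force: 10.1
```

The cap is held. I lift 3 mm, shift 19 mm to the right, lower and release.

Request:
servo_tool([
  {"tx": 0,"ty": 0,"tz": -0.004,"rx": 0,"ry": 0,"rz": 0},
  {"tx": 0,"ty": 0,"tz": 0,"rx": 0,"ry": 0,"rz": 0},
  {"tx": 0.0005,"ty": 0.005,"tz": 0,"rx": 0,"ry": 0,"rz": 0},
  {"tx": 0.0005,"ty": 0.005,"tz": 0,"rx": 0,"ry": 0,"rz": 0},
  {"tx": 0.0005,"ty": 0.005,"tz": 0,"rx": 0,"ry": 0,"rz": 0},
  {"tx": 0.0005,"ty": 0.005,"tz": 0,"rx": 0,"ry": 0,"rz": 0},
  {"tx": 0,"ty": 0.005,"tz": 0,"rx": 0,"ry": 0,"rz": 0},
  {"tx": 0,"ty": 0,"tz": 0,"rx": 0,"ry": 0,"rz": 0},
  {"tx": 0,"ty": 0,"tz": 0.002,"rx": 0,"ry": 0,"rz": 0},
  {"tx": 0,"ty": 0,"tz": 0.002,"rx": 0,"ry": 0,"rz": 0},
])

```text
time_s: 57.32
ee_pos: [615.8, -51.2, 80.3]
tool_rot: [0.999, 0.04, 0.001, 0.0]
force: [-0.5, 1.3, 6.7]
finger_gap: 0.193
grip_force: 10.1
```

Request:
servo_tool([
  {"tx": 0,"ty": 0,"tz": 0,"rx": 0,"ry": 0,"rz": 0},
  {"tx": 0,"ty": 0,"tz": 0,"rx": 0,"ry": 0,"rz": 0},
])

```text
time_s: 57.58
ee_pos: [615.8, -51.3, 80.4]
tool_rot: [0.999, 0.04, 0.001, 0.0]
force: [-0.5, 0.8, 3.4]
finger_gap: 0.193
grip_force: 10.0
```

Request:
servo_tool([
  {"tx": 0,"ty": 0,"tz": 0,"rx": 0,"ry": 0,"rz": 0},
  {"tx": 0,"ty": 0,"tz": 0,"rx": 0,"ry": 0,"rz": 0},
  {"tx": 0,"ty": 0,"tz": 0,"rx": 0,"ry": 0,"rz": 0},
  {"tx": 0,"ty": 0,"tz": -0.015,"rx": 0,"ry": 0,"rz": 0},
  {"tx": 0,"ty": 0,"tz": -0.05,"rx": 0,"ry": 0,"rz": 0},
  {"tx": 0,"ty": 0,"tz": -0.08,"rx": 0,"ry": 0,"rz": 0},
  {"tx": -0.05,"ty": -0.03,"tz": -0.05,"rx": 0,"ry": 0,"rz": 0},
  {"tx": -0.06,"ty": -0.05,"tz": 0,"rx": 0,"ry": 0,"rz": 0},
  {"tx": -0.05,"ty": -0.06,"tz": 0,"rx": 0,"ry": 0,"rz": 0},
  {"tx": 0,"ty": 0,"tz": 0,"rx": 0,"ry": 0,"rz": 0},
], hand=0.6)

```text
time_s: 58.82
ee_pos: [483.0, 46.3, 226.5]
tool_rot: [0.999, 0.042, -0.001, -0.0]
force: [0.5, 0.2, 0.2]
finger_gap: 0.402
grip_force: 0.0
```

```bash
python3 - <<'E'
from h import *
s=readout.read_state();print(s['ee_pos'],s['time_s'],s['force'].round(1))
for n in ('wrist','scene','top'):
    camera(n); nets(n,['tipped1_mid','tipped2_mid','stand0_mid','grip','glue_bottle','slicker'])
E
```

```text
[482.96758183  46.28675243 226.54927941] 58.825 [0.5 0.2 0.2]
wrist tipped1_mid [([611.2, 24.3, 50.0], 0.97)]
wrist tipped2_mid [([611.3, -49.3, 45.0], 0.68)]
wrist stand0_mid []
wrist grip []
wrist glue_bottle [([613.0, -51.5, 9.4], 0.25)]
wrist slicker []
scene tipped1_mid [([613.8, 26.0, 47.5], 0.83), ([616.1, -48.7, 50.3], 0.26)]
scene tipped2_mid [([555.4, -395.8, 13.5], 0.68), ([614.3, -48.3, 43.0], 0.64)]
scene stand0_mid [([632.7, -202.0, 49.8], 0.7), ([620.4, -50.4, 6.7], 0.65), ([741.3, -182.1, -0.9], 0.31)]
scene grip [([606.3, -281.6, 53.6], 0.58), ([617.2, -48.8, 47.0], 0.28)]
scene glue_bottle [([701.3, -395.2, 0.6], 0.95)]
scene slicker [([740.4, -183.5, 2.8], 0.59)]
top tipped1_mid [([608.2, 21.6, 48.0], 0.53)]
top tipped2_mid [([553.6, -398.1, 19.9], 0.83), ([615.3, -52.3, 48.0], 0.67)]
top stand0_mid [([630.9, -199.5, 48.9], 0.75)]
top grip [([610.9, -279.9, 52.3], 0.57)]
top glue_bottle [([699.1, -393.3, -0.5], 0.95)]
top slicker [([746.4, -184.4, -1.5], 0.94)]
```

All three bottles stand in their bays, the keeper is home, and the other things are where they were.

```bash
python3 -c "
from h import *
print(ticket.job_done())"
```

```text
the job is handed in; nothing more can be done
None
```

The job is handed in: the keeper was opened to its stop, both lying bottles (black in bay 3, amber in bay 2) stand with the one already in bay 0, and the keeper was pushed back home. The amber bottle slid about 2 cm at around the time the keeper was closed, so I re-centred it by its cap with the keeper locked. The last check was from the trained networks only, as the picture limit was used up.

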